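# Load a bar slug through the anti-return gate

## Robot

A 7-joint arm with a two-finger parallel gripper is mounted at the origin on a cart in front of the work surface, level with it; the furniture and walls round the work are solid. World frame = base frame: x ahead of the robot, y to its left, z up, the work surface at z = 0. Lengths are in m, angles in rad, forces in N, time in s.
With the tool pointing down it reaches from about 0.425 to 1.025 m from the base axis. Payload 9.4 kg.
Tool frame: the origin (TCP) lies midway between the tips of the shut fingers; the grasp point (between the pads) lies 19 mm behind it; z points along the fingers, y is the direction in which the jaws open and shut (so a half turn about z gives the same grasp; the last joint's range is limited). The gripper opens to 85 mm and grips with 20 to 120 N. Pads are 22 mm wide; open, the fingers measure 114 mm over their backs; the gripper's body (76 mm by 85 mm) begins 54 mm behind the grasp point. The pads swing forward as they close: fully open they stand 13 mm farther back than shut.
Start: joints at [1.165, 0.599, -0.003, 1.599, 0.002, 0.943, -0.08], TCP at [0.234, -0.686, 0.231] pointing down, gripper open.
Joint ranges: [-2.57, 2.57], [-0.35, 1.97], [-1.29, 1.29], [0.11, 2.56], [-1.05, 4.19], [0.11, 1.86], [-2.63, 2.63]. Speed limits (rad/s): [2.22, 2.22, 3.01, 3.01, 3.14, 3.14, 3.14].

## Interface

Orientations are given as a rotation vector (axis times angle).
In Python, from station import get_state, read_camera, camera_info, sign_off, boxes_of, regions_of, mark_of gives the robot as it stands.
- The arm moves only by the tool send_rows, never from a script. Its arguments are lists of equal length, an entry for each row: "angular": the turn, a rotation vector about the tool's x, y, z in rad, a list of three; "slide": the shift along the tool's x, y, z in m, a list of three; "hand": the finger opening in m, from 0 to 0.0854. In form: {"angular": [[rx, ry, rz], ...], "slide": [[tx, ty, tz], ...], "hand": [hand, ...]}. A call has 1 to 8 rows; each row shifts and turns the commanded pose from where the row before left it, along the tool's axes as they then stand; what a row does not reach is not made up. A row lasts 1/10 s, in which the tool goes at most 50 mm and 8.59 degrees, less where a joint would pass 70% of its speed; a pose out of reach is approached as far as the arm can. A call is refused whole if a number of a shift passes 0.05 or a number of a turn 0.15, either way. A call with a gripper value outside its range is refused whole. The fingers move at their own pace and stop on an object; "force" is the grip in N (left out, the last holds). Time passes only in rows, so rows that do not move let the fingers close. It gives the time, the measured TCP pose, the force and the opening at its end, in the units of the state.
- get_state(): the state, without advancing time (a new reading comes with each control period).
- read_camera(name): name is "scene" or "top" or "wrist"; returns the picture (400x640x3 uint8, red, green, blue); there is no depth.
- camera_info(name): a dict with "fx", "fy", "cx", "cy" (pixels), "rvec" (rotation vector, rad) and "tvec" (3), from world to camera coordinates, as OpenCV has them. Camera axes: x right, y down, z forward; pixel columns grow to the right and rows downward; lengths in m; the calibration is good to about 2 mm. The wrist camera is an equidistant fisheye: a pixel r from the principal point sees the ray r / f radians off the axis. A picture is of the moment at which its call begins: read the wrist's pose just before it. camera_info takes no time and is no camera call; for the wrist camera it gives the pose at the moment of the call.
- sign_off(): hands the job in, once; it reports no verdict.
Trained networks look in the newest picture that a camera, given by its name, has taken for a name from the list of things; names that differ only in an ending like _2 or _b are one class to them, and where a whole thing is asked for, a point or a joint stands for the part that bears it (a point fixed in the world has none). Each returns a list of dicts, best first, with "confidence" (0 to 1); they miss things now and then, are a little off and sometimes report something else, mostly with a low value. They report only what shows in the picture. A call takes as long as a camera call. They do not tell look-alikes from the thing itself.
- boxes_of(label, camera): "centre" ([column, row] in pixels, amid what is visible of it).
- regions_of(label, camera): "pixels" (400x640 bool, what is visible of it) and "centre" ([column, row] in pixels, amid what is visible of it).
- mark_of(label, camera): "centre" ([column, row] in pixels: a listed point, or the origin of a listed thing).
The state is a dict: "clock": time; "joint_pos": joint angles; "joint_velocities": joint speeds; "joint_torque": joint torques, N m; "tcp_pos": TCP position; "ee_rot": TCP orientation; "ft_force": force on the tool from outside, world axes, zero at the start; "moment": the same for the moment, N m; "gripper_width": finger opening in m.
Only numpy, scipy, OpenCV 4.12 (cv2) and the standard library are available. Lean on these libraries where they do the work, as an engineer would, in place of code of your own. Each camera call takes 0.05 s, during which the arm holds its last target.

## Task

Set the solid square-bar slug (not the hollow tube) down in the open entry of the loading lane, in front of its sprung gate, then push it along the lane through the gate and press it home against the sprung end stop with about 10 N, never more than 15 N. Draw back so that the gate shuts behind the slug, and leave the hollow tube and the copper nozzle where they are.

Things in the scene. Friction and masses are not known exactly. Their poses are not given: they have to be found in the camera images.
- slug: Solid sawn length of square aluminium bar, 60 long x 30 wide x 30 high mm, 0.1 to 0.21 kg, lying on the worktop; origin at the centre of its underside, x along its length (either end may lead), z up. Pushed along the lane it rubs with 1 to 3 N.
- lane: Steel loading lane fixed to the worktop. Origin on the worktop, in the plane of the shut gate, on the lane's centre line; x = loading direction, y = to the left of it, z up. The slug slides on its floor plate, top 5 mm above the worktop, x = -86 to 154 mm. With the slug home against the end stop, its trailing end is somewhere from x = 44 to 54 mm (the stop is adjustable).
- lane_entry (a point): Middle of the open entry, on its floor (lane x = -40 mm, z = 5), axes as the lane's. The entry lies between two low rails 34 mm apart, 14 mm high above the worktop, from lane x = -74 to 0 with a flared mouth back to -86; beyond the gate only the rail on the -y side goes on, to x = 68. The rails leave 4 mm play across.
- cover_mouth (a point): On the lane's centre line at x = 64 mm, z = 41, axes as the lane's: here begins the steel cover (underside 41, top 44 mm above the worktop, 12 mm slot along its middle), which runs to x = 144; side walls 34 mm apart with flares from x = 56. The stop block is clamped under it, its screw head standing to 52 mm above the worktop.
- gate (a joint): Upright steel gate, 0 = shut across the lane; grows (rad) as it is pushed in the loading direction, to 1.4; cannot swing the other way. Its spring (0.033 Nm + 0.03 Nm/rad) resists the slug with 5 to 12 N at first and 2 N later. Open, it drags on the slug's +y side; its tip falls in behind when the slug's trailing end is 41 mm past the gate plane, but rests on anything standing there until that is lifted away.
- gate_hinge (a point): On the gate's upright hinge pin, at the height of the worktop (lane x = 0, y = +25 mm). From it the 4 mm thick gate plate, 8 to 32 mm above the worktop, reaches 41 mm across the lane to y = -16 when shut.
- tube: Rusty hollow square tube offcut, 30 x 60 x 30 mm, open at both ends, long side along its y; origin at the centre of its underside. Not to be moved.
- nozzle: Upright copper nozzle, 27 mm diameter, 58 mm high, standing on the worktop; origin at the centre of its underside. Not to be moved.
- buffer (a joint): Sprung end stop: a steel button of 20 mm diameter on the stop block, centre 20 mm above the worktop, under the far end of the cover. Its face stands somewhere from lane x = 104 to 114 mm, wherever the block was clamped: it must be found by feel. 0 = free; grows (m) as the slug presses it in. Very stiff spring without preload: 1 mm per 10 N; travel 3 mm.
There are look-alikes about, which are no part of the job. Leave any green or turquoise look-alike of the slug alone.

How it is judged:
By the outcome, as a careful person would: the job done as asked, in the order asked, and still so for the second after the job is handed in, with the robot touching nothing.
It also fails if it takes over 64 s, if anything falls off the work surface, if the arm or the gripper's body presses on something with over 40 N, if the wrist force passes 120 N, or if a joint passes its speed limit or range.

## Working session

There is one attempt and no reset: what is moved stays moved. The work goes in short steps, Python scripts to look and compute and a tool call to move; the robot and the scene stay as the last step left them, time stands still between calls to the robot, and variables do not carry over. Pictures are saved under pics/ and viewed, and the job is handed in when it is done.

Besides the shell and the picture viewer there is one more tool, called after "Emit:" as name(argument=value, ...) on one line, values as JSON. send_rows: Moves the arm, as the interface text tells. Its arguments: {"type":"object","properties":{"angular":{"type":"array","items":{"type":"array","items":{"type":"number"}}},"slide":{"type":"array","items":{"type":"array","items":{"type":"number"}}},"hand":{"type":"array","items":{"type":"number"}},"force":{"type":"number"}},"required":["angular","slide","hand"]}

```bash
ls; mkdir -p pics; python3 - <<'E'
from station import *
import cv2
print(get_state())
for c in ["scene","top"]:
    im=read_camera(c); cv2.imwrite(f"pics/{c}0.png",im[:,:,::-1])
    print(c,camera_info(c))
    for l in ["slug","lane","gate","tube","nozzle"]:
        print(l,[(round(d["confidence"],2),[round(float(v),1) for v in d["centre"]]) for d in boxes_of(l,c)])
    for l in ["lane_entry","cover_mouth","gate_hinge","slug","lane"]:
        print("mark",l,[(round(d["confidence"],2),[round(float(v),1) for v in d["centre"]]) for d in mark_of(l,c)])
print(get_state()["clock"])
E
```

```text
pics
{'clock': 0.0, 'joint_pos': array([ 1.16530267,  0.60012927, -0.0025142 ,  1.60013524,  0.00182571,
        0.94290387, -0.07983045]), 'joint_velocities': array([ 1.34111722e-05, -4.78747976e-04, -1.08349981e-03, -3.25584867e-04,
       -3.90927474e-04,  8.14518394e-04,  6.07777163e-04]), 'joint_torque': array([ 1.41433429e-03, -7.76438713e+01,  1.56487249e+00, -2.58002400e+01,
        1.22617552e-02,  9.04311833e-03,  2.48363233e-05]), 'tcp_pos': array([ 0.23391033, -0.68572724,  0.23041248]), 'ee_rot': array([-3.09773744e+00, -5.13926700e-01,  6.82570920e-04]), 'ft_force': array([ 0.26486459, -0.08059046,  0.20953977]), 'moment': array([-0.02761638,  0.0496465 , -0.00792468]), 'gripper_width': 0.08530493242303759}
scene {'fx': 366.72530750372147, 'fy': 366.72530750372147, 'cx': 313.4971566891463, 'cy': 202.61628513902156, 'rvec': array([ 0.96977024, -2.19798557,  1.33446866]), 'tvec': array([0.53748941, 0.192117  , 0.62665   ])}
slug [(0.81, [354.7, 238.1]), (0.72, [254.7, 212.7]), (0.55, [305.6, 225.1])]
lane [(0.71, [313.2, 190.0])]
gate [(0.51, [305.2, 194.0])]
tube [(0.59,
[... 376 characters left out ...]
 470.74311491469507, 'cx': 314.88073516361436, 'cy': 200.86714210844696, 'rvec': array([ 2.21586208, -2.15962039,  0.15389398]), 'tvec': array([0.14403414, 0.59105661, 0.84666064])}
slug [(0.81, [299.2, 271.5]), (0.68, [262.5, 220.1]), (0.66, [242.4, 150.0]), (0.45, [351.1, 151.0])]
lane [(0.72, [349.1, 149.5])]
gate []
tube [(0.75, [232.9, 281.3]), (0.52, [349.7, 150.2])]
nozzle [(0.45, [226.3, 194.7])]
mark lane_entry [(0.55, [315.7, 161.0])]
mark cover_mouth [(0.56, [369.7, 145.7])]
mark gate_hinge [(0.67, [328.5, 144.3]), (0.31, [234.9, 280.5])]
mark slug [(0.93, [295.4, 271.0]), (0.9, [245.9, 153.5]), (0.81, [262.8, 222.2])]
mark lane [(0.72, [333.2, 152.6]), (0.63, [369.9, 143.6])]
1.1
```

View pics/top0.png

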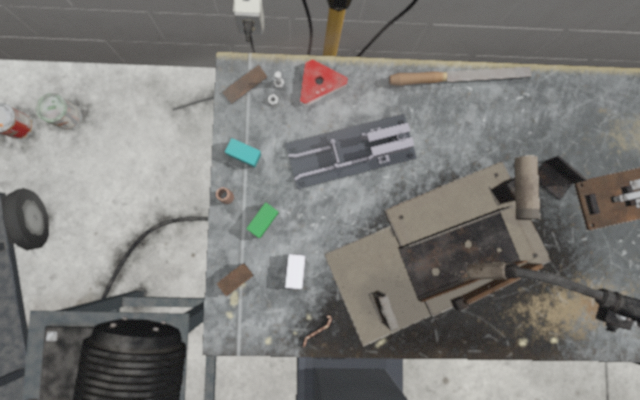

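View pics/scene0.png

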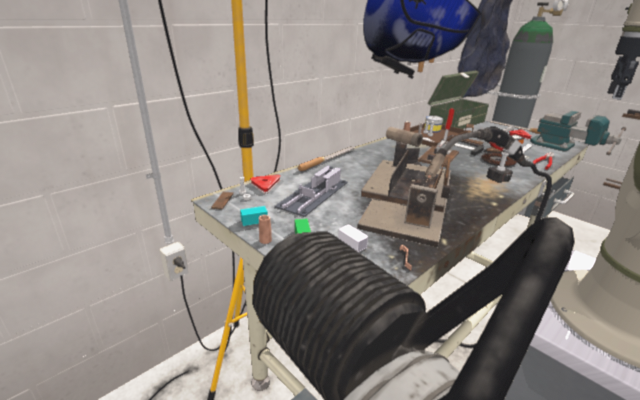

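```bash
python3 - <<'E'
import cv2
im=cv2.imread("pics/top0.png")
cv2.imwrite("pics/top0a.png",cv2.resize(im[100:300,200:410],None,fx=3.7,fy=2.98*1.0,interpolation=cv2.INTER_CUBIC)[:, :])
cv2.imwrite("pics/top0b.png",cv2.resize(im[110:190,290:420],None,fx=6,fy=6,interpolation=cv2.INTER_CUBIC))
im=cv2.imread("pics/scene0.png")
cv2.imwrite("pics/scene0a.png",cv2.resize(im[150:270,230:390],None,fx=5,fy=5,interpolation=cv2.INTER_CUBIC))
E
```

```text
(no output)
```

View crops.

View pics/top0a.png

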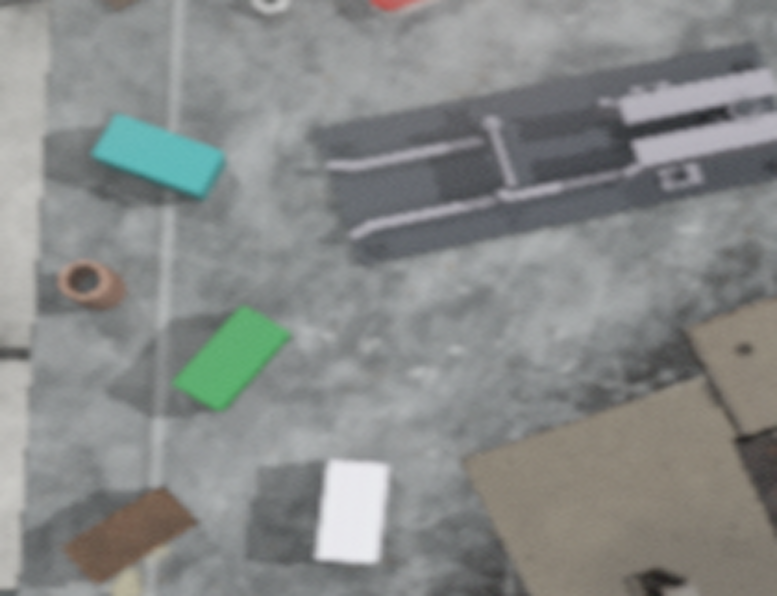

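View pics/top0b.png

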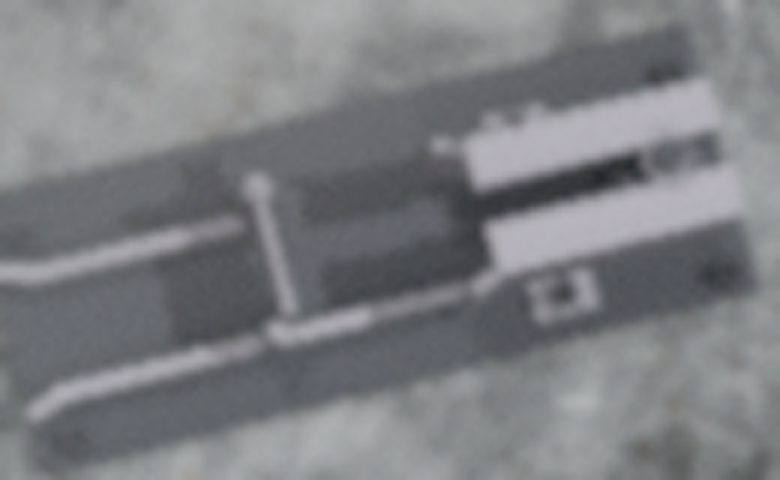

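View pics/scene0a.png

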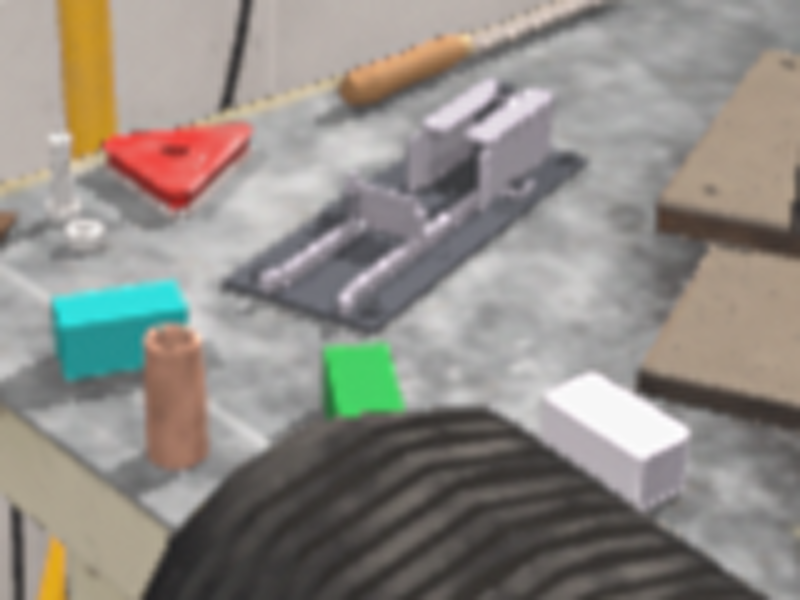

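```bash
cat > h.py <<'E'
import numpy as np, cv2
from scipy.spatial.transform import Rotation as R
def ray(info,uv,fish=False):
    uv=np.atleast_2d(np.array(uv,float))
    d=(uv-[info["cx"],info["cy"]])/[info["fx"],info["fy"]]
    if fish:
        r=np.linalg.norm(d,axis=1,keepdims=True)+1e-12
        c=np.hstack([d/r*np.sin(r),np.cos(r)])
    else: c=np.hstack([d,np.ones((len(d),1))])
    M=R.from_rotvec(np.array(info["rvec"]).ravel()).as_matrix(); t=np.array(info["tvec"]).ravel()
    return -M.T@t,(c@M)
def at(info,uv,z,fish=False):
    o,d=ray(info,uv,fish); s=(z-o[2])/d[:,2]; return o+s[:,None]*d
def proj(info,P,fish=False):
    P=np.atleast_2d(np.array(P,float))
    M=R.from_rotvec(np.array(info["rvec"]).ravel()).as_matrix(); c=P@M.T+np.array(info["tvec"]).ravel()
    if fish:
        rho=np.linalg.norm(c[:,:2],axis=1,keepdims=True)+1e-12; th=np.arctan2(rho,c[:,2:])
        d=c[:,:2]/rho*th
    else: d=c[:,:2]/c[:,2:]
    return d*[info["fx"],info["fy"]]+[info["cx"],info["cy"]]
E
python3 - <<'E'
from station import *
from h import *
np.set_printoptions(precision=4,suppress=True)
t=camera_info("top");s=camera_info("scene")
print("cam",ray(t,[0,0])[0],ray(s,[0,0])[0])
for n,uv,z in [("slug white",[295.4,271],0),("white top",[295.5,271.5],.03),("entry",[315.7,161],.005),("cover",[369.7,145.7],.041),("hinge",[328.5,144.3],0),("lane",[333.2,152.6],0),("tube",[234.9,280.5],0),("nozzle",[223,194],.03),("turq",[242.4,152],.015),("green",[262.5,220],.015)]:
    print(n,at(t,uv,z))
for n,uv,z in [("slug white",[352.9,241.8],0),("entry",[301.4,201.8],.005),("cover",[321.8,178.3],.041),("hinge",[302.2,194.9],0),("lane",[307.5,197.8],0),("nozzle",[263.3,229],.029)]:
    print("scene",n,at(s,uv,z))
# crop corner pixels top0a: scale 3.7, 2.98
c=np.array([[327,459],[390,463],[380,563],[316,560]])/[3.7,2.98]+[200,100]
P=at(t,c-0.5,.03);print(P, P.mean(0)); print([np.degrees(np.arctan2(*(P[i]-P[j])[:2][::-1])) for i,j in[(0,3),(1,2)]],np.linalg.norm(P[0]-P[3]),np.linalg.norm(P[0]-P[1]))
print(camera_info("wrist"),get_state()["clock"])
E
```

```text
cam [0.4986 0.1924 0.8952] [0.0375 0.7163 0.4517]
slug white [[0.4563 0.1917 0.    ]]
white top [[0.4568 0.1915 0.03  ]]
entry [[0.6663 0.1586 0.005 ]]
cover [[0.6914 0.0604 0.041 ]]
hinge [[0.7008 0.1343 0.    ]]
lane [[0.6848 0.1249 0.    ]]
tube [[0.4363 0.3041 0.    ]]
nozzle [[0.5948 0.3284 0.03  ]]
turq [[0.6773 0.2979 0.015 ]]
green [[0.5498 0.2556 0.015 ]]
scene slug white [[0.4593 0.1878 0.    ]]
scene entry [[0.666  0.1556 0.005 ]]
scene cover [[0.6814 0.0681 0.041 ]]
scene hinge [[0.7016 0.1211 0.    ]]
scene lane [[0.6795 0.1218 0.    ]]
scene nozzle [[0.5922 0.3304 0.029 ]]
[[0.489  0.2063 0.03  ]
 [0.4872 0.1752 0.03  ]
 [0.4267 0.1785 0.03  ]
 [0.4279 0.2099 0.03  ]] [0.4577 0.1925 0.03  ]
[np.float64(-3.353708717374621), np.float64(-3.1577020637421414)] 0.06118678117716879 0.03115542146465413
{'fx': 309.70691628693146, 'fy': 309.70691628693146, 'cx': 315.75448658207307, 'cy': 200.88003402916343, 'rvec': array([-2.3419,  1.6723,  0.2627]), 'tvec': array([-0.7248, -0.042 ,  0.3804])} 1.1
```

```bash
python3 - <<'E'
from station import *
from h import *
np.set_printoptions(precision=4,suppress=True)
t=camera_info("top");s=camera_info("scene")
def tri(a,b):
    o1,d1=ray(t,a);o2,d2=ray(s,b);d1=d1[0];d2=d2[0]
    A=np.stack([d1,-d2],1);k=np.linalg.lstsq(A,o2-o1,rcond=None)[0]
    p=o1+k[0]*d1;q=o2+k[1]*d2;return (p+q)/2,np.linalg.norm(p-q)
print("cyl",tri([527,185],[405,135]));print("torch",tri([512,270],[490,135]));print("upr",tri([386,308],[425,185]))
print("slugtop",tri([295.5,271.5],[354.5,229]))
st=get_state();Rt=R.from_rotvec(st["ee_rot"]).as_matrix();print(Rt)
w=camera_info("wrist");o=ray(w,[0,0])[0];print("cam in tool",Rt.T@(o-st["tcp_pos"]))
im=read_camera("wrist");cv2.imwrite("pics/w0.png",im[:,:,::-1])
E
```

```text
cyl (array([ 0.6108, -0.1946,  0.1273]), np.float64(0.007031442039382397))
torch (array([ 0.4213, -0.1698,  0.1754]), np.float64(0.11511411324467404))
upr (array([0.3999, 0.0381, 0.1127]), np.float64(0.011285945883767832))
slugtop (array([0.4565, 0.191 , 0.0358]), np.float64(0.0015853915673685662))
[[ 0.9464  0.3229 -0.    ]
 [ 0.3229 -0.9464 -0.    ]
 [-0.      0.     -1.    ]]
cam in tool [ 0.0775 -0.     -0.1432]
```

View pics/w0.png

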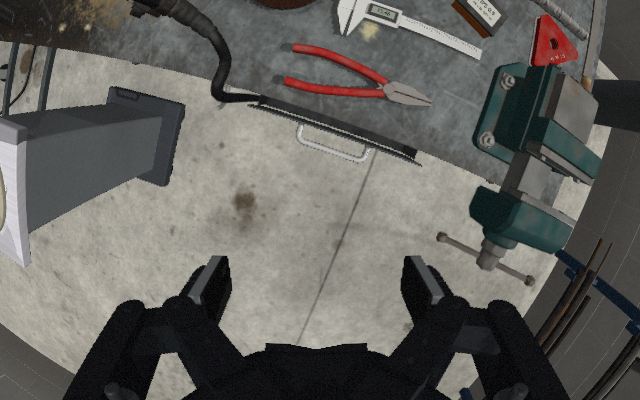

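```bash
cat > plan.py <<'E'
from station import get_state
from h import *
import sys,json
def plan(wps,step=.045,ang=.14,dec=3):
    st=get_state(); p=st["tcp_pos"].copy(); M=R.from_rotvec(st["ee_rot"]).as_matrix(); yaw=np.arctan2(M[1,0],M[0,0])
    A=[];S=[]
    for (q,yd) in wps:
        q=np.array(q,float); y1=np.radians(yd); dy=(y1-yaw+np.pi)%(2*np.pi)-np.pi
        n=max(int(np.ceil(np.linalg.norm(q-p)/step)),int(np.ceil(abs(dy)/ang)),1)
        for k in range(n):
            r=n-k; d=(q-p)/r; a=(y1-yaw+np.pi)%(2*np.pi)-np.pi; a/=r
            # frame: z down, x=(c,s,0), y=(s,-c,0)
            c,s=np.cos(yaw),np.sin(yaw); F=np.array([[c,s,0],[s,-c,0],[0,0,-1]]).T
            sl=np.round(F.T@d,dec); an=round(-a,3)
            p=p+F@sl; yaw-=an
            A.append([0,0,an]);S.append([float(v) for v in sl])
        
    for i in range(0,len(S),8):
        print(json.dumps({"angular":A[i:i+8],"slide":S[i:i+8]}))
    print("end",p,np.degrees(yaw))
E
python3 - <<'E'
from plan import *
plan([([0.26,-0.68,0.38],18.8),([0.55,-0.40,0.40],35),([0.68,-0.05,0.35],85),([0.675,0.095,0.16],102.5)])
E
```

```text
{"angular": [[0, 0, 0.0], [0, 0, 0.0], [0, 0, 0.0], [0, 0, 0.001], [0, 0, -0.031], [0, 0, -0.032], [0, 0, -0.031], [0, 0, -0.032]], "slide": [[0.007, 0.001, -0.037], [0.007, 0.001, -0.037], [0.006, 0.0, -0.037], [0.007, 0.001, -0.038], [0.04, -0.019, -0.002], [0.041, -0.018, -0.002], [0.042, -0.017, -0.002], [0.042, -0.015, -0.002]]}
{"angular": [[0, 0, -0.031], [0, 0, -0.032], [0, 0, -0.031], [0, 0, -0.032], [0, 0, -0.031], [0, 0, -0.097], [0, 0, -0.097], [0, 0, -0.097]], "slide": [[0.043, -0.014, -0.002], [0.043, -0.012, -0.002], [0.043, -0.011, -0.003], [0.044, -0.01, -0.002], [0.044, -0.009, -0.003], [0.034, -0.024, 0.006], [0.036, -0.02, 0.006], [0.038, -0.016, 0.005]]}
{"angular": [[0, 0, -0.097], [0, 0, -0.097], [0, 0, -0.097], [0, 0, -0.097], [0, 0, -0.097], [0, 0, -0.097], [0, 0, -0.051], [0, 0, -0.051]], "slide": [[0.039, -0.013, 0.006], [0.041, -0.009, 0.005], [0.041, -0.005, 0.006], [0.041, -0.001, 0.005], [0.042, 0.003, 0.006], [0.041, 0.008, 0.005], [0.024, -0.003, 0.032], [0.024, -0.002, 0.032]]}
{"angular": [[0, 0, -0.051], [0, 0, -0.051], [0, 0, -0.051], [0, 0, -0.05]], "slide": [[0.024, -0.0, 0.032], [0.024, 0.001, 0.031], [0.024, 0.002, 0.032], [0.024, 0.003, 0.031]]}
end [0.67554663 0.09471211 0.160271  ] 102.48991935372341
```

Emit:
send_rows(angular=[[0, 0, 0], [0, 0, 0], [0, 0, 0], [0, 0, 0], [0, 0, -0.03], [0, 0, -0.03], [0, 0, -0.03], [0, 0, -0.03]], slide=[[0.007, 0.001, -0.037], [0.007, 0.001, -0.037], [0.006, 0, -0.037], [0.007, 0.001, -0.038], [0.04, -0.019, -0.002], [0.041, -0.018, -0.002], [0.042, -0.017, -0.002], [0.042, -0.015, -0.002]], hand=[0.085, 0.085, 0.085, 0.085, 0.085, 0.085, 0.085, 0.085])

```text
clock: 1.95
tcp_pos: [0.3901, -0.5543, 0.3886]
ee_rot: [3.062, 0.701, 0.0]
ft_force: [-0.2, -0.6, 0.6]
gripper_width: 0.0852
```

Emit:
send_rows(angular=[[0, 0, -0.03], [0, 0, -0.03], [0, 0, -0.03], [0, 0, -0.03], [0, 0, -0.03], [0, 0, -0.1], [0, 0, -0.1], [0, 0, -0.1]], slide=[[0.043, -0.014, -0.002], [0.043, -0.012, -0.002], [0.043, -0.011, -0.003], [0.044, -0.01, -0.002], [0.044, -0.009, -0.003], [0.034, -0.024, 0.006], [0.036, -0.02, 0.006], [0.038, -0.016, 0.005]], hand=[0.085, 0.085, 0.085, 0.085, 0.085, 0.085, 0.085, 0.085])

```text
clock: 2.75
tcp_pos: [0.5962, -0.2834, 0.383]
ee_rot: [2.827, 1.371, -0.0]
ft_force: [1.0, -1.2, -1.0]
gripper_width: 0.0848
```

```bash
python3 - <<'E'
from plan import *
plan([([0.68,-0.05,0.35],85),([0.675,0.095,0.16],102.5)])
E
```

```text
{"angular": [[0, 0, -0.097], [0, 0, -0.097], [0, 0, -0.097], [0, 0, -0.097], [0, 0, -0.096], [0, 0, -0.097], [0, 0, -0.051], [0, 0, -0.051]], "slide": [[0.039, -0.013, 0.006], [0.04, -0.009, 0.005], [0.041, -0.005, 0.006], [0.042, -0.002, 0.005], [0.041, 0.003, 0.006], [0.041, 0.006, 0.005], [0.024, -0.003, 0.032], [0.024, -0.002, 0.032]]}
{"angular": [[0, 0, -0.051], [0, 0, -0.051], [0, 0, -0.05], [0, 0, -0.051]], "slide": [[0.024, -0.0, 0.032], [0.024, 0.001, 0.031], [0.024, 0.002, 0.032], [0.024, 0.003, 0.031]]}
end [0.67472775 0.0945736  0.16001678] 102.50359711041483
```

Emit:
send_rows(angular=[[0, 0, -0.097], [0, 0, -0.097], [0, 0, -0.097], [0, 0, -0.097], [0, 0, -0.096], [0, 0, -0.097], [0, 0, -0.051], [0, 0, -0.051]], slide=[[0.039, -0.013, 0.006], [0.04, -0.009, 0.005], [0.041, -0.005, 0.006], [0.042, -0.002, 0.005], [0.041, 0.003, 0.006], [0.041, 0.006, 0.005], [0.024, -0.003, 0.032], [0.024, -0.002, 0.032]], hand=[0.085, 0.085, 0.085, 0.085, 0.085, 0.085, 0.085, 0.085])

```text
clock: 3.55
tcp_pos: [0.6789, -0.0018, 0.286]
ee_rot: [2.205, 2.236, 0.003]
ft_force: [0.0, -0.7, -1.0]
gripper_width: 0.085
```

Emit:
send_rows(angular=[[0, 0, -0.051], [0, 0, -0.051], [0, 0, -0.051], [0, 0, -0.051], [0, 0, 0], [0, 0, 0]], slide=[[0.024, 0, 0.032], [0.024, 0.001, 0.031], [0.024, 0.002, 0.032], [0.024, 0.003, 0.031], [0, 0, 0], [0, 0, 0]], hand=[0.085, 0.085, 0.085, 0.085, 0.085, 0.085])

```text
clock: 4.15
tcp_pos: [0.6756, 0.0929, 0.1596]
ee_rot: [-1.969, -2.447, 0.002]
ft_force: [-0.8, -1.2, 1.0]
gripper_width: 0.0851
```

```bash
python3 - <<'E'
from station import *
from h import *
np.set_printoptions(precision=4,suppress=True)
w=camera_info("wrist");st=get_state()
im=read_camera("wrist");cv2.imwrite("pics/w1.png",im[:,:,::-1])
import pickle;pickle.dump((w,st),open("w1.pkl","wb"))
print(st["tcp_pos"],st["joint_pos"],st["clock"])
for l in ["lane_entry","cover_mouth","gate_hinge","lane"]:
    for d in mark_of(l,"wrist"):
        z={"lane_entry":.005,"cover_mouth":.041}.get(l,0)
        print(l,round(d["confidence"],2),d["centre"],at(w,d["centre"],z,True))
E
```

```text
[0.6756 0.0929 0.1596] [ 0.0523  0.6575 -0.4322  1.7457  0.3579  0.8187 -0.3327] 4.15
lane_entry 0.64 [321.1, 113.9] [[0.6647 0.1618 0.005 ]]
cover_mouth 0.85 [326.3, 229.9] [[0.6915 0.062  0.041 ]]
gate_hinge 0.7 [351.2, 154.7] [[0.7027 0.1289 0.    ]]
lane 0.62 [322.0, 154.2] [[0.6743 0.123  0.    ]]
```

View pics/w1.png

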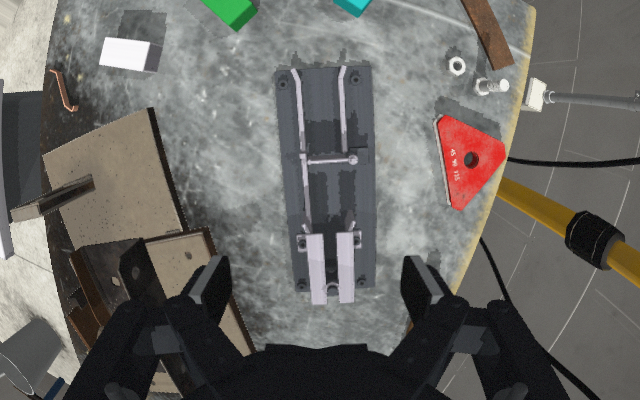

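```bash
python3 - <<'E'
import cv2
im=cv2.imread("pics/w1.png")
cv2.imwrite("pics/w1a.png",cv2.resize(im[55:185,260:390],None,fx=4.6,fy=4.6,interpolation=cv2.INTER_CUBIC))
cv2.imwrite("pics/w1b.png",cv2.resize(im[180:310,260:390],None,fx=4.6,fy=4.6,interpolation=cv2.INTER_CUBIC))
E
```

```text
(no output)
```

View pics/w1a.png

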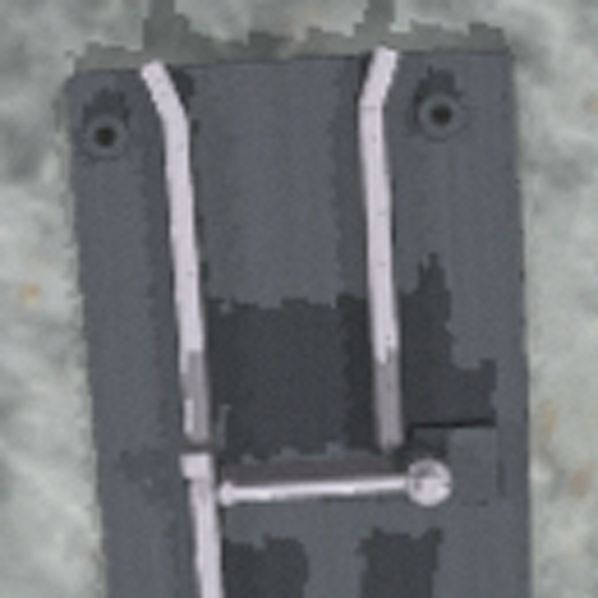

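View pics/w1b.png

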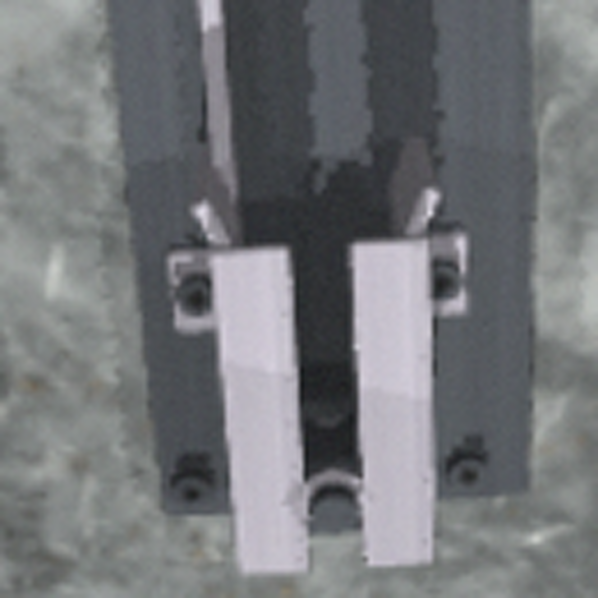

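```bash
cat > fitlane.py <<'E'
from h import *
import pickle
from scipy.optimize import least_squares
np.set_printoptions(precision=4,suppress=True)
w,st=pickle.load(open("w1.pkl","rb"))
def c2p(p,oy=55): return (np.array(p,float)+.5)/4.6-.5+[260,oy]
# (lane pt, pixel, weight x,y) 
F=[]
B=lambda p:c2p(p,180)
F+=[((64,6,44),B([352,243])),((64,-6,44),B([290,248])),((144,-6,44),B([308,572])),((144,6,44),B([366,566]))]
pairs=[]
# rail mid points: line y=0,z=14
M=[c2p([(180+378)/2,200]),c2p([(193+386.5)/2,330]),c2p([(187+382)/2,260])]
hinge=c2p([430,482]); 
def lane2w(q,P):
    c,s=np.cos(q[2]),np.sin(q[2]); P=np.atleast_2d(P)/1000.
    return np.stack([q[0]+c*P[:,0]-s*P[:,1],q[1]+s*P[:,0]+c*P[:,1],P[:,2]],1)
def w2lane(q,X):
    c,s=np.cos(q[2]),np.sin(q[2]);d=np.atleast_2d(X)[:,:2]-q[:2]
    return np.stack([c*d[:,0]+s*d[:,1],-s*d[:,0]+c*d[:,1]],1)*1000
def res(q):
    r=[]
    for P,u in F: r+=list((proj(w,lane2w(q,P),True)[0]-u))
    for u in M: r.append(w2lane(q,at(w,u,.014,True))[0,1]*1.1)
    r+=list(proj(w,lane2w(q,(0,25,36)),True)[0]-hinge)
    return np.array(r)
if __name__=="__main__":
    s=least_squares(res,[.683,.122,np.radians(-77.5)]);q=s.x
    print(q,np.degrees(q[2]));print(s.fun.round(2))
    pickle.dump(q,open("lane.pkl","wb"))
    for n,p,z in [("hinge",hinge,.036),("tip",c2p([222,492]),.032),("baseTL",c2p([75,75]),.005),("baseTR",c2p([510,55]),.005),("baseBL",B([163,514]),.005),("baseBR",B([528,494]),.005),("screw",B([332,500]),.052),("flL",c2p([152,68]),.014),("flR",c2p([385,52]),.014),("bendL",c2p([183,112]),.014),("bendR",c2p([363,105]),.014)]:
        print(n,w2lane(q,at(w,p,z,True)))
    im=cv2.imread("pics/w1.png")
    big=cv2.resize(im[55:310,250:400],None,fx=4,fy=4)[:,:]
    def d(P,col):
        u=(proj(w,lane2w(q,P),True)-[250,55]+.5)*4; cv2.polylines(big,[u.round().astype(int).reshape(-1,1,2)],False,col,1)
    for y in(-17,17): d([(x,y,14) for x in range(-74,1,5)],(0,0,255))
    d([(x,0,5) for x in range(-86,60,5)],(0,255,0))
    d([(0,25,32),(0,-16,32)],(255,0,0))
    for y in(-6,6): d([(x,y,44) for x in range(64,145,8)],(0,255,255))
    d([(-86,-40,5),(-86,40,5),(154,40,5),(154,-40,5)],(255,0,255))
    cv2.imwrite("pics/fit.png",big[:600]); cv2.imwrite("pics/fit2.png",big[420:])
E
python3 fitlane.py
```

```text
[ 0.6764  0.1226 -1.2864] -73.70749644890593
[-0.31 -0.21  0.03 -0.46  0.58 -0.26 -0.34  0.3  -0.2   0.28  0.13  0.26
  0.55]
hinge [[-0.5057 24.7884]]
tip [[ -0.3187 -15.0361]]
baseTL [[-85.8144 -40.0472]]
baseTR [[-84.674   49.6082]]
baseBL [[152.911  -42.2868]]
baseBR [[154.1085  49.4969]]
screw [[119.6167  -0.5639]]
flL [[-84.688  -23.5189]]
flR [[-84.9655  22.8389]]
bendL [[-75.1636 -17.9981]]
bendR [[-74.2886  17.7547]]
```

View pics/fit.png

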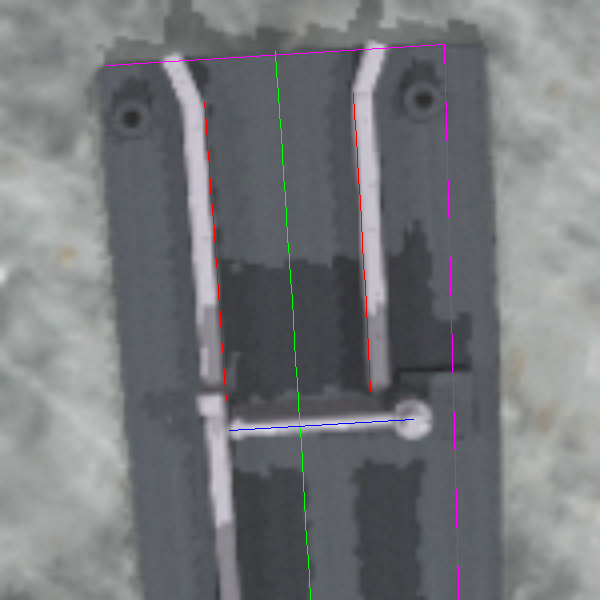

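```bash
python3 - <<'E'
from plan import *
plan([([0.60,0.15,0.2],140),([0.457,0.191,0.13],176.7)],ang=.13)
E
```

```text
{"angular": [[0, 0, -0.11], [0, 0, -0.11], [0, 0, -0.11], [0, 0, -0.11], [0, 0, -0.11], [0, 0, -0.11], [0, 0, -0.128], [0, 0, -0.128]], "slide": [[0.012, -0.01, -0.006], [0.013, -0.009, -0.006], [0.014, -0.008, -0.007], [0.015, -0.006, -0.006], [0.016, -0.004, -0.007], [0.016, -0.002, -0.006], [0.027, -0.012, 0.014], [0.029, -0.009, 0.014]]}
{"angular": [[0, 0, -0.128], [0, 0, -0.128], [0, 0, -0.128]], "slide": [[0.029, -0.005, 0.014], [0.03, -0.001, 0.014], [0.029, 0.003, 0.014]]}
end [0.45742573 0.19073652 0.12951795] 176.69217114125198
```

Emit:
send_rows(angular=[[0, 0, -0.11], [0, 0, -0.11], [0, 0, -0.11], [0, 0, -0.11], [0, 0, -0.11], [0, 0, -0.11], [0, 0, -0.128], [0, 0, -0.128]], slide=[[0.012, -0.01, -0.006], [0.013, -0.009, -0.006], [0.014, -0.008, -0.007], [0.015, -0.006, -0.006], [0.016, -0.004, -0.007], [0.016, -0.002, -0.006], [0.027, -0.012, 0.014], [0.029, -0.009, 0.014]], hand=[0.085, 0.085, 0.085, 0.085, 0.085, 0.085, 0.085, 0.085])

```text
clock: 5.2
tcp_pos: [0.5419, 0.1669, 0.1713]
ee_rot: [0.68, 3.064, 0.002]
ft_force: [0.5, -0.4, 0.5]
gripper_width: 0.0851
```

Emit:
send_rows(angular=[[0, 0, -0.128], [0, 0, -0.128], [0, 0, -0.128], [0, 0, 0], [0, 0, 0]], slide=[[0.029, -0.005, 0.014], [0.03, -0.001, 0.014], [0.029, 0.003, 0.014], [0, 0, 0], [0, 0, 0]], hand=[0.085, 0.085, 0.085, 0.085, 0.085])

```text
clock: 5.7
tcp_pos: [0.457, 0.1913, 0.1288]
ee_rot: [0.09, 3.139, -0.0]
ft_force: [0.7, -0.3, 0.3]
gripper_width: 0.0853
```

```bash
python3 - <<'E'
from station import *
from h import *
np.set_printoptions(precision=4,suppress=True)
w=camera_info("wrist");st=get_state()
im=read_camera("wrist");cv2.imwrite("pics/w2.png",im[:,:,::-1])
import pickle;pickle.dump((w,st),open("w2.pkl","wb"))
print(st["tcp_pos"],st["joint_pos"],st["clock"])
for d in regions_of("slug","wrist"):
    m=d["pixels"].astype(np.uint8); print(d["confidence"],d["centre"],m.sum(), cv2.minAreaRect(cv2.findNonZero(m)))
u0=[int(v) for v in proj(w,[[.457,.191,.03]],True)[0]];print(u0)
x,y=max(u0[0]-60,0),max(u0[1]-60,0)
cv2.imwrite("pics/w2a.png",cv2.resize(im[y:y+120,x:x+120,::-1],None,fx=5,fy=5,interpolation=cv2.INTER_CUBIC));print(x,y)
E
```

```text
[0.457  0.1913 0.1288] [ 0.0106  0.5831 -0.7443  2.1806  0.6914  0.6264  0.2782] 5.7
0.9 [321.5, 196.1] 2737 ((318.0, 199.0), (76.0, 36.0), 90.0)
0.9 [382.0, 283.1] 2035 ((385.6241760253906, 283.5118408203125), (39.23060607910156, 66.76874542236328), 37.47617721557617)
[315, 202]
255 142
```

View pics/w2.png

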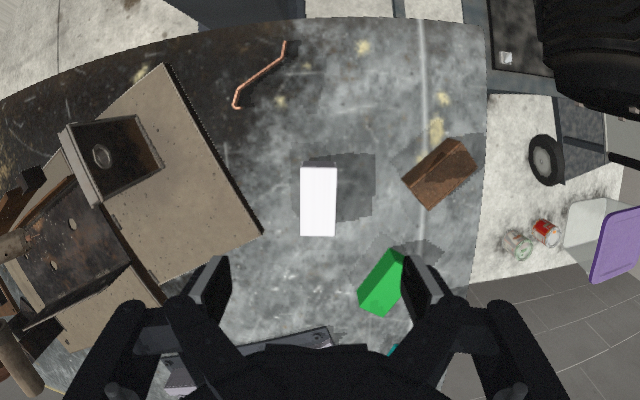

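View pics/w2a.png

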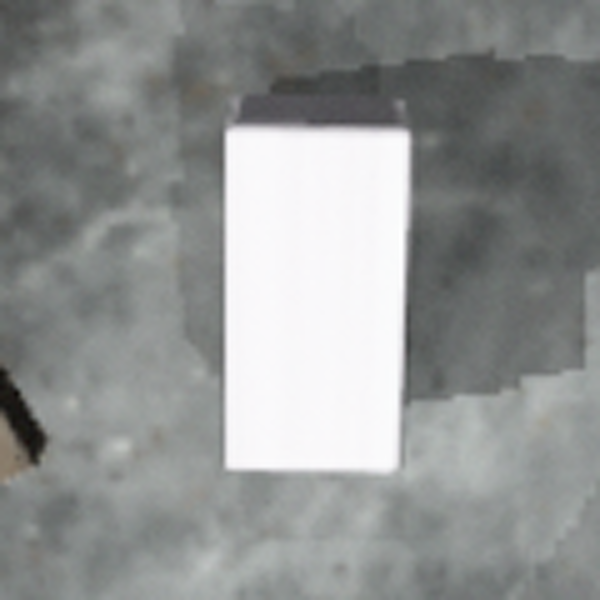

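```bash
python3 - <<'E'
import cv2,numpy as np
a=cv2.imread("pics/w2.png")[150:185,290:350]
b=cv2.imread("pics/scene0.png")[220:258,330:375]
c=cv2.imread("pics/w2.png")[130:215,395:485]
f=lambda x,s:np.clip(cv2.resize(x,None,fx=s,fy=s,interpolation=cv2.INTER_NEAREST).astype(float)*1.3,0,255).astype(np.uint8)
A,B,C=f(a,6),f(b,8),f(c,4)
o=np.zeros((600,800,3),np.uint8);o[:A.shape[0],:A.shape[1]]=A;o[:B.shape[0],400:400+B.shape[1]]=B[:, :400];o[250:250+C.shape[0],:C.shape[1]]=C
cv2.imwrite("pics/z.png",o)
E
```

```text
(no output)
```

View pics/z.png

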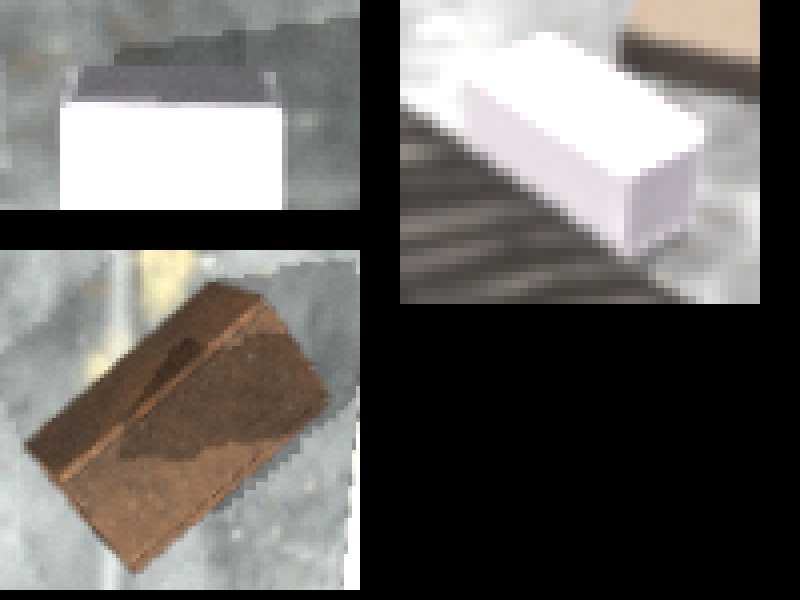

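The wrist picture w2 shows four candidates: the white-grey block at (318,200), the rusty one at (440,172), the green one at (382,283), and the turquoise one seen earlier. The white-grey block is the slug, since it is bare metal with closed, solid end faces. The rusty one is the tube, and the green and turquoise ones are look-alikes to leave alone.

```bash
python3 - <<'E'
from plan import *
import pickle
np.set_printoptions(precision=4,suppress=True)
w,st=pickle.load(open("w2.pkl","rb"))
c=np.array([[225,128],[410,128],[401,470],[226,470]])/5-.4+[255,142]
P=at(w,c,.03,True);print(P,P.mean(0))
print([np.degrees(np.arctan2(*(P[i]-P[j])[:2][::-1])) for i,j in[(0,3),(1,2)]],np.linalg.norm(P[0]-P[3]),np.linalg.norm(P[0]-P[1]),np.linalg.norm(P[2]-P[3]))
E
```

```text
[[0.4268 0.1801 0.03  ]
 [0.4285 0.2095 0.03  ]
 [0.4878 0.2059 0.03  ]
 [0.4861 0.176  0.03  ]] [0.4573 0.1929 0.03  ]
[np.float64(176.0576010030722), np.float64(176.51452965455755)] 0.05939501580466213 0.029485617435499812 0.029959122779318295
```

Emit:
send_rows(angular=[[0, 0, 0.007], [0, 0, 0], [0, 0, 0], [0, 0, 0], [0, 0, 0], [0, 0, 0]], slide=[[0, 0.0016, 0], [0, 0, 0], [0, 0, 0.03], [0, 0, 0.03], [0, 0, 0.02], [0, 0, 0]], hand=[0.05, 0.05, 0.05, 0.05, 0.05, 0.05])

```text
clock: 6.4
tcp_pos: [0.4559, 0.1927, 0.0464]
ee_rot: [-0.099, -3.137, 0.003]
ft_force: [-0.2, -1.4, 0.7]
gripper_width: 0.05
```

```bash
python3 - <<'E'
from station import *
from h import *
import cv2
st=get_state();print(st["tcp_pos"],st["ee_rot"],st["gripper_width"])
im=read_camera("wrist");cv2.imwrite("pics/w3.png",im[:,:,::-1])
E
```

```text
[0.45588115 0.19266306 0.04643951] [-9.85914466e-02 -3.13727300e+00  2.53408682e-03] 0.049981695160007354
```

View pics/w3.png

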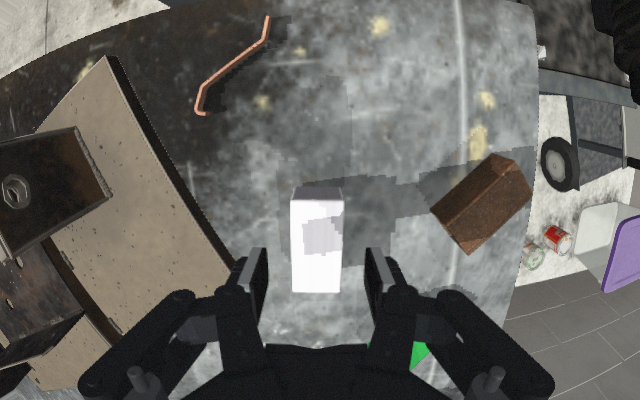

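```bash
python3 - <<'E'
from station import *
from h import *
w=camera_info("wrist");st=get_state();M=R.from_rotvec(st["ee_rot"]).as_matrix()
for z in (0,.015,.03):
    print(z,(at(w,[[232,260],[200,205]],z,True)-st["tcp_pos"])@M*1000)
t=camera_info("top")
print(at(t,[328,258],0.015),at(t,[328,258],0.03))
E
```

```text
0 [[-26.81238539 -60.06279898  47.69815536]
 [ 14.71436135 -79.03616966  47.7826955 ]]
0.015 [[-18.50920284 -55.36714229  32.7056333 ]
 [ 19.7565186  -72.85056621  32.78353465]]
0.03 [[-10.2060203  -50.6714856   17.71311124]
 [ 24.79867584 -66.66496276  17.78437379]]
[[0.48225879 0.13178531 0.015     ]] [[0.48253715 0.13281879 0.03      ]]
```

Emit:
send_rows(angular=[[0, 0, 0], [0, 0, 0], [0, 0, 0], [0, 0, 0]], slide=[[-0.0014, 0, 0.015], [0, 0, 0.012], [0, 0, 0.0074], [0, 0, 0]], hand=[0.05, 0.05, 0.05, 0.05])

```text
clock: 6.85
tcp_pos: [0.4582, 0.1931, 0.0141]
ee_rot: [0.099, 3.14, -0.0]
ft_force: [-0.7, -0.7, 0.1]
gripper_width: 0.0499
```

Emit:
send_rows(angular=[[0, 0, 0], [0, 0, 0], [0, 0, 0], [0, 0, 0], [0, 0, 0]], slide=[[0, 0, 0], [0, 0, 0], [0, 0, 0], [0, 0, 0], [0, 0, 0]], hand=[0.02, 0.02, 0.02, 0.02, 0.02], force=50)

```text
clock: 7.35
tcp_pos: [0.4583, 0.1931, 0.0148]
ee_rot: [0.099, 3.139, 0.001]
ft_force: [-0.9, -0.1, 6.7]
gripper_width: 0.0292
```

```bash
python3 - <<'E'
from plan import *
import pickle
from fitlane import lane2w
q=pickle.load(open("lane.pkl","rb"))
e=lane2w(q,(-44,0,0))[0];print(e)
plan([([0.458,0.193,0.11],176.3),([e[0],e[1],0.09],180-73.7)],ang=.13)
E
```

```text
[0.664  0.1648 0.    ]
{"angular": [[0, 0, 0.001], [0, 0, 0.0], [0, 0, 0.001], [0, 0, 0.122], [0, 0, 0.122], [0, 0, 0.122], [0, 0, 0.122], [0, 0, 0.122]], "slide": [[0.0, -0.0, -0.032], [0.0, -0.0, -0.032], [0.0, -0.0, -0.031], [-0.021, -0.001, 0.002], [-0.021, 0.001, 0.002], [-0.02, 0.004, 0.002], [-0.02, 0.006, 0.002], [-0.019, 0.008, 0.002]]}
{"angular": [[0, 0, 0.122], [0, 0, 0.122], [0, 0, 0.122], [0, 0, 0.123], [0, 0, 0.122]], "slide": [[-0.018, 0.011, 0.002], [-0.016, 0.013, 0.002], [-0.015, 0.014, 0.002], [-0.013, 0.016, 0.002], [-0.011, 0.018, 0.002]]}
end [0.6642 0.1649 0.0898] 106.31376137826311
```

Emit:
send_rows(angular=[[0, 0, 0], [0, 0, 0], [0, 0, 0], [0, 0, 0.122], [0, 0, 0.122], [0, 0, 0.122], [0, 0, 0.122], [0, 0, 0.122]], slide=[[0, 0, -0.032], [0, 0, -0.032], [0, 0, -0.031], [-0.021, -0.001, 0.002], [-0.021, 0.001, 0.002], [-0.02, 0.004, 0.002], [-0.02, 0.006, 0.002], [-0.019, 0.008, 0.002]], hand=[0.02, 0.02, 0.02, 0.02, 0.02, 0.02, 0.02, 0.02])

```text
clock: 8.15
tcp_pos: [0.5617, 0.1792, 0.0993]
ee_rot: [-1.045, -2.963, -0.0]
ft_force: [-0.3, 0.2, -1.6]
gripper_width: 0.0291
```

Emit:
send_rows(angular=[[0, 0, 0.122], [0, 0, 0.122], [0, 0, 0.122], [0, 0, 0.124], [0, 0, 0.122], [0, 0, 0], [0, 0, 0], [0, 0, 0]], slide=[[-0.018, 0.011, 0.002], [-0.016, 0.013, 0.002], [-0.015, 0.014, 0.002], [-0.013, 0.016, 0.002], [-0.011, 0.018, 0.002], [0, 0, 0], [0, 0, 0], [0, 0, 0]], hand=[0.02, 0.02, 0.02, 0.02, 0.02, 0.02, 0.02, 0.02])

```text
clock: 8.95
tcp_pos: [0.6628, 0.1654, 0.0889]
ee_rot: [-1.879, -2.516, 0.001]
ft_force: [-1.0, 0.7, -2.1]
gripper_width: 0.029
```

```bash
cat > look.py <<'E'
import sys
from station import *
from fitlane import *
q=pickle.load(open("lane.pkl","rb"))
n=sys.argv[1]; 
w=camera_info("wrist");st=get_state()
im=read_camera("wrist")[:,:,::-1].copy();cv2.imwrite(f"pics/{n}.png",im)
pickle.dump((w,st),open(f"{n}.pkl","wb"))
M=R.from_rotvec(st["ee_rot"]).as_matrix()
print("tcp lane",w2lane(q,st["tcp_pos"]),"z",st["tcp_pos"][2],"yaw err",np.degrees(np.arctan2(M[1,0],M[0,0])-q[2]-np.pi),"tilt",M[:,2],"w",st["gripper_width"],"f",st["ft_force"],st["clock"])
b=im.copy()
def d(P,col):
    u=proj(w,lane2w(q,P),True); cv2.polylines(b,[(u*16).round().astype(int).reshape(-1,1,2)],False,col,1,cv2.LINE_AA,4)
for y in(-17,17): d([(x,y,14) for x in range(-74,1,5)],(0,0,255))
d([(0,25,32),(0,-16,32)],(255,0,0))
cv2.imwrite(f"pics/{n}o.png",cv2.resize(b[100:330,210:430],None,fx=2.6,fy=2.6,interpolation=cv2.INTER_CUBIC))
cv2.imwrite(f"pics/{n}c.png",cv2.resize(im[100:330,210:430],None,fx=2.6,fy=2.6,interpolation=cv2.INTER_CUBIC))
E
python3 look.py w4
```

```text
tcp lane [[-44.9254  -1.0026]] z 0.08892207848445587 yaw err 0.21145188266325973 tilt [-0.0012  0.0002 -1.    ] w 0.02903379041941992 f [-0.9765  0.7012 -2.0921] 8.95
```

View pics/w4o.png

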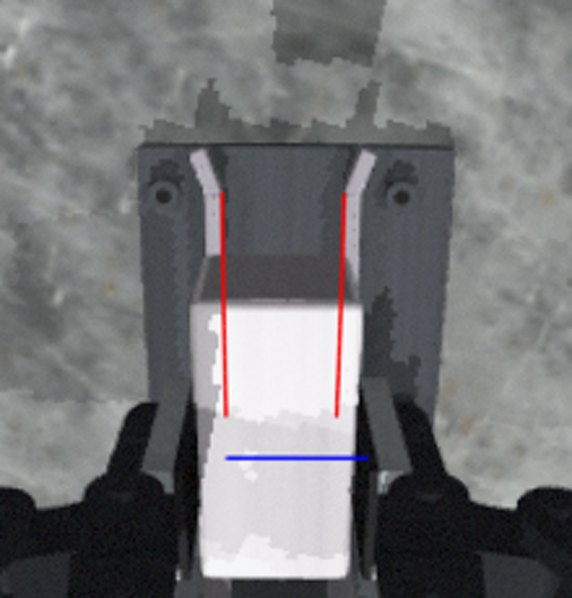

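View pics/w4.png

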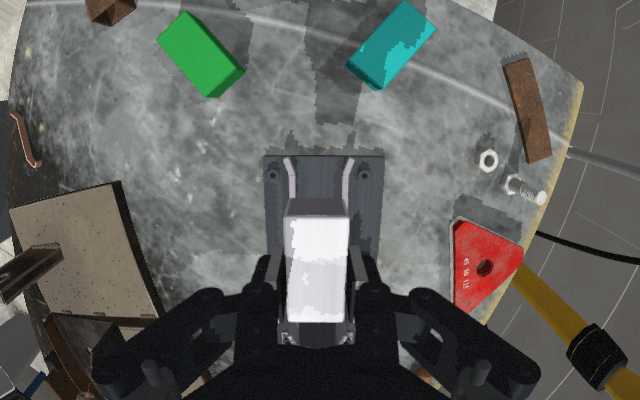

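```bash
python3 - <<'E'
from fitlane import *
q=pickle.load(open("lane.pkl","rb"));w,st=pickle.load(open("w4.pkl","rb"))
c=(np.array([[192,301],[361,305],[350,576],[201,576]])+.5)/2.6-.5+[210,100]
for z in (.1,.104,.108):
    P=w2lane(q,at(w,c,z,True));print(z,P.round(1).tolist(),P.mean(0))
E
```

```text
0.1 [[-73.8, -16.6], [-73.2, 13.2], [-12.1, 14.1], [-11.9, -17.2]] [-42.7576  -1.6182]
0.104 [[-75.3, -16.1], [-74.7, 12.7], [-15.5, 13.6], [-15.3, -16.7]] [-45.1881  -1.6276]
0.108 [[-76.8, -15.7], [-76.2, 12.3], [-18.8, 13.1], [-18.6, -16.2]] [-47.6186  -1.637 ]
```

Emit:
send_rows(angular=[[0, 0, 0.004], [0, 0, 0], [0, 0, 0]], slide=[[-0.003, 0.0013, 0.02], [0, 0, 0.025], [0, 0, 0]], hand=[0.02, 0.02, 0.02])

```text
clock: 9.3
tcp_pos: [0.6636, 0.162, 0.0413]
ee_rot: [-1.884, -2.51, 0.007]
ft_force: [-0.5, -0.9, -1.8]
gripper_width: 0.0284
```

```bash
python3 look.py w5
```

```text
tcp lane [[-41.4756  -1.2366]] z 0.04126365693277237 yaw err -0.05871952746949323 tilt [-0.005  -0.0015 -1.    ] w 0.028429051172997856 f [-0.4709 -0.908  -1.8228] 9.3
```

View pics/w5o.png

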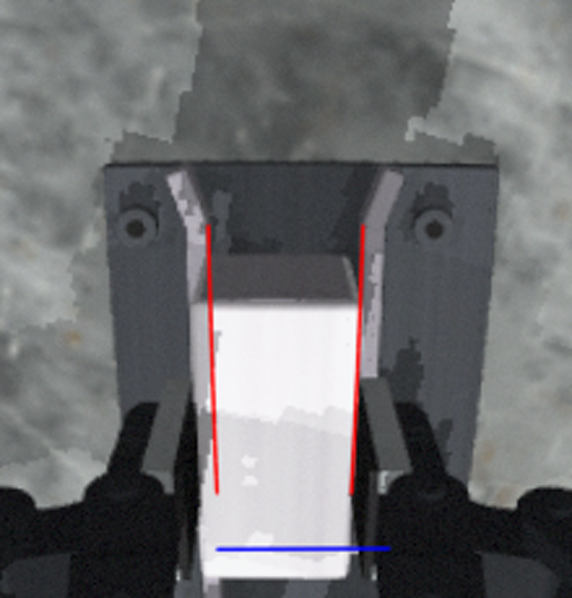

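Emit:
send_rows(angular=[[0, 0, 0], [0, 0, 0]], slide=[[0, 0.0018, 0], [0, 0, 0]], hand=[0.02, 0.02])

```text
clock: 9.55
tcp_pos: [0.6686, 0.1638, 0.0453]
ee_rot: [1.886, 2.511, 0.003]
ft_force: [0.3, 0.4, -1.9]
gripper_width: 0.0283
```

```bash
python3 look.py w6; python3 - <<'E'
import cv2
im=cv2.imread("pics/w6.png")
cv2.imwrite("pics/w6z.png",cv2.resize(im[150:250,270:370],None,fx=6,fy=6,interpolation=cv2.INTER_CUBIC))
E
```

```text
tcp lane [[-41.7149   4.0365]] z 0.0452553215146968 yaw err -0.11379828475047887 tilt [ 0.0018  0.0008 -1.    ] w 0.028280047284840983 f [ 0.3469  0.3925 -1.8792] 9.55
```

View pics/w6z.png

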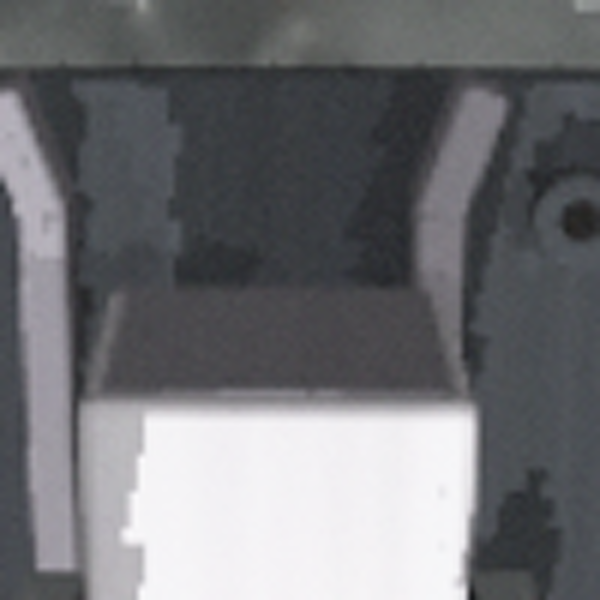

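Emit:
send_rows(angular=[[0, 0, 0], [0, 0, 0], [0, 0, 0], [0, 0, 0]], slide=[[0, 0, 0], [0, 0, 0], [0, 0, 0], [0, 0, 0]], hand=[0.02, 0.02, 0.02, 0.02])

```text
clock: 10.0
tcp_pos: [0.6678, 0.1632, 0.044]
ee_rot: [1.887, 2.512, 0.0]
ft_force: [-0.7, -0.2, -1.8]
gripper_width: 0.0286
```

```bash
python3 look.py w7; python3 - <<'E'
import cv2
im=cv2.imread("pics/w7.png")
cv2.imwrite("pics/w7z.png",cv2.resize(im[150:250,270:370],None,fx=6,fy=6,interpolation=cv2.INTER_CUBIC))
E
```

```text
tcp lane [[-41.4064   3.1029]] z 0.04395354676768458 yaw err -0.13377656190881093 tilt [ 0.  0. -1.] w 0.028605340082957606 f [-0.7238 -0.1638 -1.8213] 10.0
```

View pics/w7z.png

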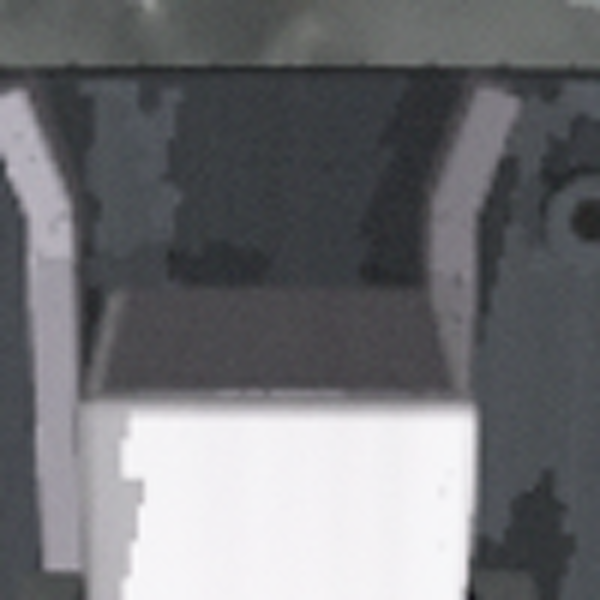

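```bash
python3 - <<'E'
from fitlane import *
q=pickle.load(open("lane.pkl","rb"));w,st=pickle.load(open("w7.pkl","rb"))
c=lambda p:(np.array(p,float)+.5)/6-.5+[270,150]
zb=st["tcp_pos"][2]-.0148
print("slug bottom far",w2lane(q,at(w,c([[118,290],[425,290]]),zb,True)))
print("slug top far",w2lane(q,at(w,c([[80,402],[477,402]]),zb+.03,True)))
print("slug top near",w2lane(q,at(w,c([[90,590],[468,590]]),zb+.03,True)))
print("rail in",w2lane(q,at(w,c([[77,300],[80,560],[432,220],[437,280]]),.014,True)))
E
```

```text
slug bottom far [[-70.7225 -11.7387]
 [-70.7045  15.6497]]
slug top far [[-71.3465 -12.0968]
 [-71.3274  17.2305]]
slug top near [[-55.8614 -11.9396]
 [-55.8405  17.1382]]
rail in [[-65.0139 -17.1771]
 [-36.8434 -17.9395]
 [-73.1005  17.4317]
 [-67.0376  18.0623]]
```

Emit:
send_rows(angular=[[0, 0, 0], [0, 0, 0], [0, 0, 0], [0, 0, 0], [0, 0, 0], [0, 0, 0]], slide=[[0, -0.0012, 0], [0, -0.0012, 0], [0, 0, 0], [0, 0, 0], [0, 0, 0], [0, 0, 0]], hand=[0.02, 0.02, 0.02, 0.02, 0.02, 0.02])

```text
clock: 10.65
tcp_pos: [0.6655, 0.1625, 0.0438]
ee_rot: [-1.887, -2.512, 0.0]
ft_force: [-0.7, 1.1, -1.3]
gripper_width: 0.0285
```

```bash
python3 look.py w8; python3 - <<'E'
import cv2
im=cv2.imread("pics/w8.png")
cv2.imwrite("pics/w8z.png",cv2.resize(im[150:250,270:370],None,fx=6,fy=6,interpolation=cv2.INTER_CUBIC))
E
```

```text
tcp lane [[-41.4202   0.7449]] z 0.04384758523952331 yaw err -0.13533166741647717 tilt [-0. -0. -1.] w 0.028468535991044062 f [-0.7399  1.0637 -1.2932] 10.65
```

View pics/w8z.png

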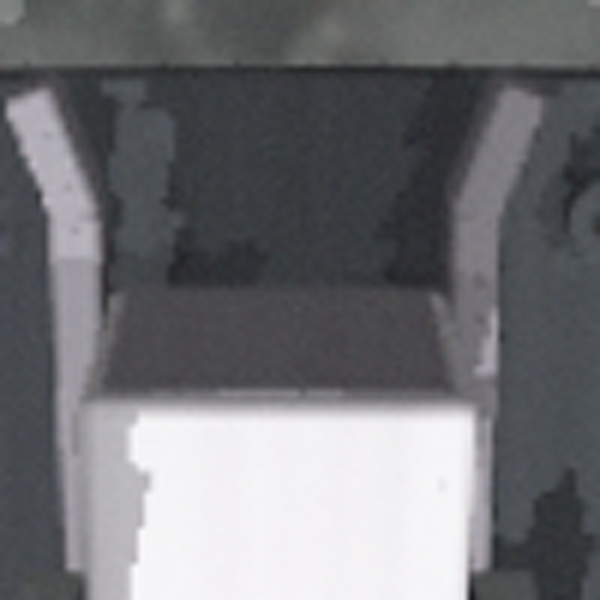

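Emit:
send_rows(angular=[[0, 0, 0], [0, 0, 0], [0, 0, 0], [0, 0, 0], [0, 0, 0], [0, 0, 0], [0, 0, 0]], slide=[[0, 0, 0.003], [0, 0, 0.005], [0, 0, 0.005], [0, 0, 0.004], [0, 0, 0.003], [0, 0, 0], [0, 0, 0]], hand=[0.02, 0.02, 0.02, 0.02, 0.02, 0.02, 0.02])

```text
clock: 11.4
tcp_pos: [0.6655, 0.1626, 0.0238]
ee_rot: [-1.887, -2.512, 0.0]
ft_force: [-0.8, -0.9, -2.1]
gripper_width: 0.0287
```

Emit:
send_rows(angular=[[0, 0, 0], [0, 0, 0], [0, 0, 0]], slide=[[0, 0, 0.0015], [0, 0, 0.001], [0, 0, 0]], hand=[0.02, 0.02, 0.02])

```text
clock: 11.7
tcp_pos: [0.6654, 0.1625, 0.0213]
ee_rot: [-1.887, -2.512, 0.0]
ft_force: [0.0, -0.5, -0.9]
gripper_width: 0.0286
```

Emit:
send_rows(angular=[[0, 0, 0], [0, 0, 0], [0, 0, 0]], slide=[[0, 0, 0.001], [0, 0, 0.0005], [0, 0, 0]], hand=[0.02, 0.02, 0.02])

```text
clock: 12.0
tcp_pos: [0.6654, 0.1625, 0.0199]
ee_rot: [1.887, 2.512, -0.0]
ft_force: [0.4, -0.7, -2.1]
gripper_width: 0.0288
```

```bash
python3 look.py w9
```

```text
tcp lane [[-41.4268   0.7096]] z 0.019916592705906566 yaw err -0.13387135989096352 tilt [ 0. -0. -1.] w 0.028830611638745198 f [ 0.3802 -0.6974 -2.1187] 12.0
```

View pics/w9c.png

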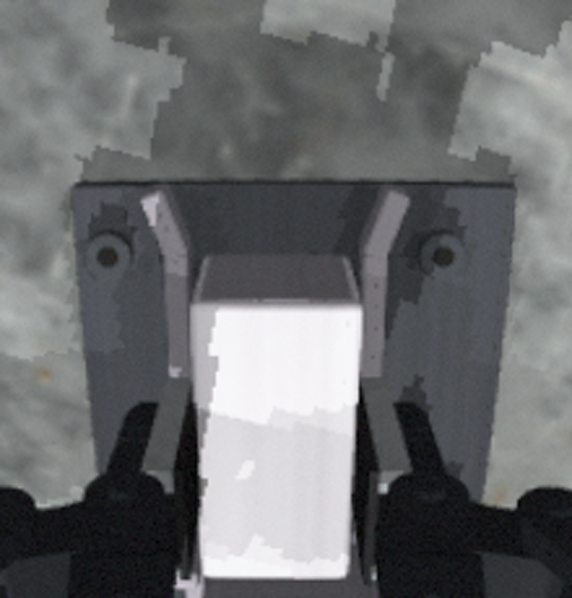

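Emit:
send_rows(angular=[[0, 0, 0], [0, 0, 0]], slide=[[0, 0, 0.001], [0, 0, 0]], hand=[0.02, 0.02])

```text
clock: 12.25
tcp_pos: [0.6655, 0.1625, 0.0199]
ee_rot: [1.887, 2.511, 0.0]
ft_force: [-2.6, -0.4, 8.1]
gripper_width: 0.0291
```

Emit:
send_rows(angular=[[0, 0, 0], [0, 0, 0]], slide=[[0, 0, 0.001], [0, 0, 0]], hand=[0.02, 0.02])

```text
clock: 12.45
tcp_pos: [0.6655, 0.1625, 0.0198]
ee_rot: [1.887, 2.511, -0.0]
ft_force: [-5.5, -1.7, 17.8]
gripper_width: 0.0287
```

Emit:
send_rows(angular=[[0, 0, 0], [0, 0, 0]], slide=[[0, 0, -0.0015], [0, 0, 0]], hand=[0.02, 0.02])

```text
clock: 12.65
tcp_pos: [0.6657, 0.1626, 0.0199]
ee_rot: [1.887, 2.511, 0.001]
ft_force: [-1.4, -0.8, 7.1]
gripper_width: 0.0287
```

Emit:
send_rows(angular=[[0, 0, 0], [0, 0, 0], [0, 0, 0], [0, 0, -0.0], [0, 0, 0], [0, 0, 0], [0, 0, 0], [0, 0, 0]], slide=[[0, 0, 0], [0, 0, 0], [0, 0, 0], [0, 0, -0.01], [0, 0, -0.025], [0, 0, -0.03], [0, 0, 0], [0, 0, 0]], hand=[0.05, 0.05, 0.05, 0.05, 0.05, 0.05, 0, 0])

```text
clock: 13.45
tcp_pos: [0.666, 0.1625, 0.0856]
ee_rot: [1.887, 2.51, 0.002]
ft_force: [-0.2, 0.2, -0.4]
gripper_width: 0.0213
```

```bash
python3 look.py w10
```

```text
tcp lane [[-41.2829   1.219 ]] z 0.08562564130681968 yaw err -0.1487173305883105 tilt [ 0.0018  0.0004 -1.    ] w 0.0213229927040304 f [-0.1871  0.1949 -0.4437] 13.45
```

View pics/w10c.png

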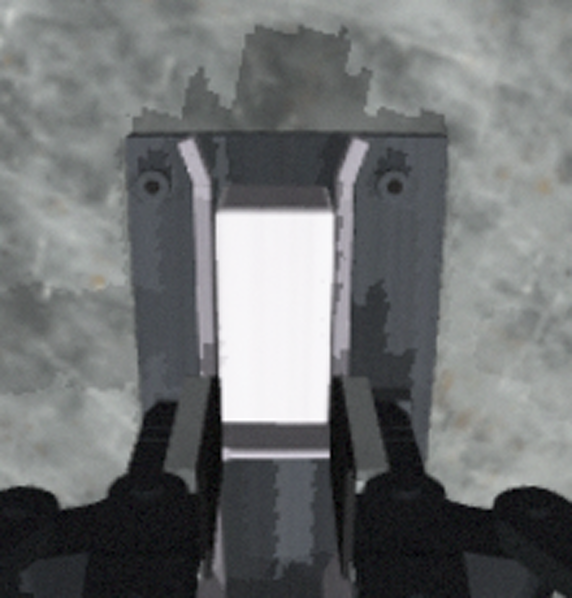

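Emit:
send_rows(angular=[[0, 0, -0.002], [0, 0, 0], [0, 0, 0], [0, 0, 0], [0, 0, 0], [0, 0, 0], [0, 0, 0]], slide=[[0.025, -0.001, 0], [0.025, 0, 0], [0, 0, 0.025], [0, 0, 0.025], [0, 0, 0.012], [0, 0, 0.003], [0, 0, 0]], hand=[0, 0, 0, 0, 0, 0, 0])

```text
clock: 14.2
tcp_pos: [0.6503, 0.2101, 0.0189]
ee_rot: [-1.884, -2.513, 0.001]
ft_force: [0.3, 0.5, 0.1]
gripper_width: -0.0
```

Emit:
send_rows(angular=[[0, 0, 0], [0, 0, 0], [0, 0, 0]], slide=[[0, 0, 0], [0, 0, 0], [0, 0, 0]], hand=[0, 0, 0])

```text
clock: 14.5
tcp_pos: [0.651, 0.2103, 0.0202]
ee_rot: [1.885, 2.513, 0.002]
ft_force: [-0.4, 0.3, -0.1]
gripper_width: -0.0001
```

```bash
python3 look.py w11
```

```text
tcp lane [[-91.2941   0.2059]] z 0.02024756238501105 yaw err -0.03693658911999054 tilt [ 0.0011  0.0004 -1.    ] w -6.876170279056744e-05 f [-0.4307  0.3379 -0.1111] 14.5
```

View pics/w11.png

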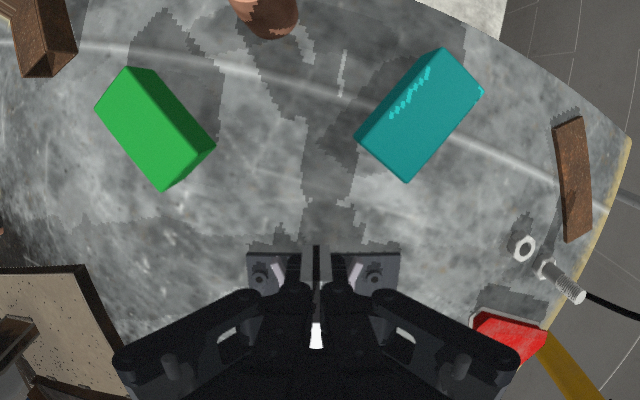

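Emit:
send_rows(angular=[[0, 0, 0], [0, 0, 0], [0, 0, 0], [0, 0, 0], [0, 0, 0]], slide=[[-0.002, 0, 0.0022], [-0.003, 0, 0], [-0.003, 0, 0], [-0.002, 0, 0], [-0.002, 0, 0]], hand=[0, 0, 0, 0, 0])

```text
clock: 15.05
tcp_pos: [0.6539, 0.1986, 0.0171]
ee_rot: [-1.885, -2.513, -0.0]
ft_force: [0.1, 0.3, 0.9]
gripper_width: -0.0001
```

Emit:
send_rows(angular=[[0, 0, 0], [0, 0, 0], [0, 0, 0], [0, 0, 0], [0, 0, 0]], slide=[[-0.002, 0, 0], [-0.002, 0, 0], [-0.002, 0, 0], [-0.002, 0, 0], [-0.002, 0, 0]], hand=[0, 0, 0, 0, 0])

```text
clock: 15.55
tcp_pos: [0.6562, 0.1903, 0.0172]
ee_rot: [-1.883, -2.513, -0.001]
ft_force: [-2.7, 4.9, 0.1]
gripper_width: -0.0001
```

```bash
cat > st.py <<'E'
from station import *
from fitlane import *
q=pickle.load(open("lane.pkl","rb"));st=get_state();d=np.array([np.cos(q[2]),np.sin(q[2]),0]);l=np.array([-d[1],d[0],0])
f=st["ft_force"];print("tcp lane",w2lane(q,st["tcp_pos"]).round(2),"z",round(st["tcp_pos"][2],4),"push",round(-f@d,2),"lat",round(f@l,2),"fz",round(f[2],2),"rot",st["ee_rot"].round(3),st["clock"])
E
python3 st.py
```

```text
tcp lane [[-70.68  -0.4 ]] z 0.0172 push 5.43 lat -1.22 fz 0.15 rot [-1.883 -2.513 -0.001] 15.55
```

Emit:
send_rows(angular=[[0, 0, 0], [0, 0, 0], [0, 0, 0], [0, 0, 0], [0, 0, 0]], slide=[[-0.002, 0, 0], [-0.002, 0, 0], [-0.002, 0, 0], [-0.002, 0, 0], [-0.002, 0, 0]], hand=[0, 0, 0, 0, 0])

```text
clock: 16.05
tcp_pos: [0.6587, 0.1817, 0.0173]
ee_rot: [-1.881, -2.514, -0.002]
ft_force: [-3.0, 5.4, 0.4]
gripper_width: 0.0004
```

```bash
python3 st.py; cat > lk.py <<'E'
import sys,cv2
from station import *
a=read_camera("top");b=read_camera("scene")
A=cv2.resize(a[100:200,275:425,::-1],None,fx=4,fy=4,interpolation=cv2.INTER_CUBIC)
B=cv2.resize(b[150:230,260:380,::-1],None,fx=5,fy=5,interpolation=cv2.INTER_CUBIC)[:200+0]
cv2.imwrite(f"pics/{sys.argv[1]}.png",cv2.vconcat([A,B[:200]]))
E
python3 lk.py t1
```

```text
tcp lane [[-61.75  -0.41]] z 0.0173 push 5.97 lat -1.35 fz 0.43 rot [-1.881 -2.514 -0.002] 16.05
```

View pics/t1.png

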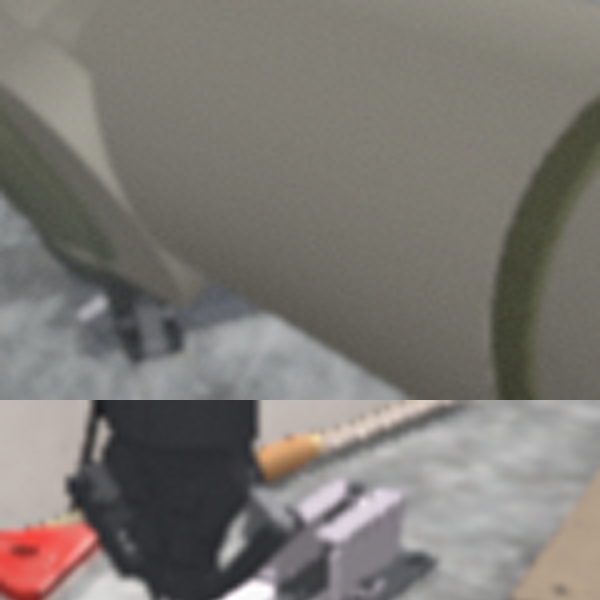

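Emit:
send_rows(angular=[[0, 0, 0], [0, 0, 0], [0, 0, 0], [0, 0, 0], [0, 0, 0], [0, 0, 0]], slide=[[-0.002, 0, 0], [-0.002, 0, 0], [-0.002, 0, 0], [-0.002, 0, 0], [-0.002, 0, 0], [-0.002, 0, 0]], hand=[0, 0, 0, 0, 0, 0])

```text
clock: 16.75
tcp_pos: [0.663, 0.1679, 0.0171]
ee_rot: [1.885, 2.513, 0.0]
ft_force: [-1.8, 3.4, 0.7]
gripper_width: -0.0
```

```bash
python3 st.py
```

```text
tcp lane [[-47.24  -0.19]] z 0.0171 push 3.76 lat -0.77 fz 0.71 rot [1.885 2.513 0.   ] 16.75
```

Emit:
send_rows(angular=[[0, 0, 0], [0, 0, 0], [0, 0, 0], [0, 0, 0], [0, 0, 0], [0, 0, 0]], slide=[[-0.003, 0, 0], [-0.003, 0, 0], [-0.003, 0, 0], [-0.003, 0, 0], [-0.003, 0, 0], [-0.003, 0, 0]], hand=[0, 0, 0, 0, 0, 0])

```text
clock: 17.35
tcp_pos: [0.6681, 0.1502, 0.0171]
ee_rot: [1.885, 2.513, -0.0]
ft_force: [-1.3, 1.7, -0.1]
gripper_width: -0.0001
```

```bash
python3 st.py; python3 look.py w12
```

```text
tcp lane [[-28.81  -0.19]] z 0.0171 push 1.98 lat -0.79 fz -0.07 rot [ 1.885  2.513 -0.   ] 17.35
tcp lane [[-28.8134  -0.1919]] z 0.017132798425553566 yaw err -0.026494680002873403 tilt [ 0.0001 -0.0004 -1.    ] w -0.00012403037394815558 f [-1.3102  1.6832 -0.0707] 17.35
```

View pics/w12.png

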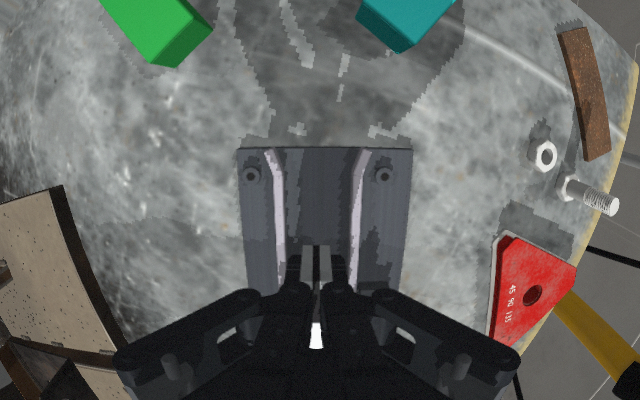

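Emit:
send_rows(angular=[[0, 0, 0], [0, 0, 0], [0, 0, 0], [0, 0, 0], [0, 0, 0], [0, 0, 0]], slide=[[-0.0025, 0, 0], [-0.0025, 0, 0], [-0.0025, 0, 0], [-0.0025, 0, 0], [-0.0025, 0, 0], [-0.0025, 0, 0]], hand=[0, 0, 0, 0, 0, 0])

```text
clock: 18.0
tcp_pos: [0.6721, 0.1361, 0.0171]
ee_rot: [-1.885, -2.513, 0.0]
ft_force: [-0.9, 1.8, 0.2]
gripper_width: 0.0002
```

```bash
python3 st.py
```

```text
tcp lane [[-14.17  -0.36]] z 0.0171 push 1.96 lat -0.34 fz 0.22 rot [-1.885 -2.513  0.   ] 18.0
```

Emit:
send_rows(angular=[[0, 0, 0], [0, 0, 0], [0, 0, 0], [0, 0, 0], [0, 0, 0], [0, 0, 0], [0, 0, 0]], slide=[[-0.0025, 0, 0], [-0.0025, 0, 0], [-0.0025, 0, 0], [-0.0025, 0, 0], [-0.0025, 0, 0], [-0.0025, 0, 0], [-0.0025, 0, 0]], hand=[0, 0, 0, 0, 0, 0, 0])

```text
clock: 18.7
tcp_pos: [0.677, 0.1192, 0.0171]
ee_rot: [-1.885, -2.513, 0.0]
ft_force: [-2.2, 1.6, -0.3]
gripper_width: 0.0003
```

```bash
python3 st.py; python3 lk.py t2
```

```text
tcp lane [[ 3.38 -0.39]] z 0.0171 push 2.11 lat -1.68 fz -0.27 rot [-1.885 -2.513  0.   ] 18.7
```

View pics/t2.png

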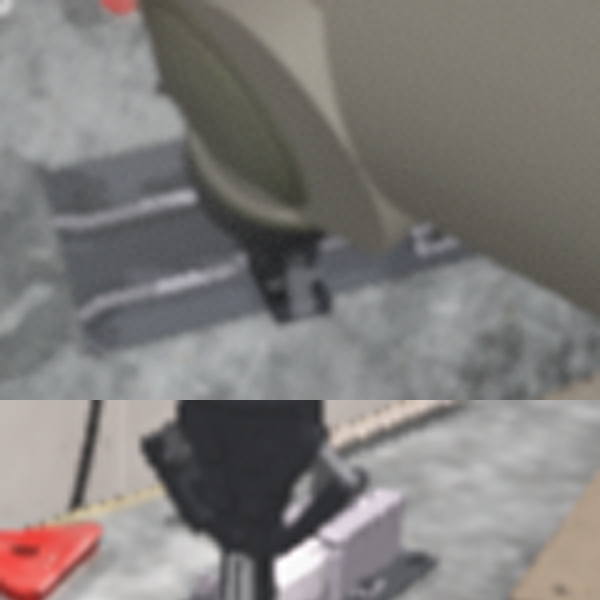

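Emit:
send_rows(angular=[[0, 0, 0], [0, 0, 0], [0, 0, 0], [0, 0, 0], [0, 0, 0], [0, 0, 0], [0, 0, 0]], slide=[[-0.0025, 0, 0], [-0.0025, 0, 0], [-0.0025, 0, 0], [-0.0025, 0, 0], [-0.0025, 0, 0], [-0.002, 0, 0], [-0.002, 0, 0]], hand=[0, 0, 0, 0, 0, 0, 0])

```text
clock: 19.5
tcp_pos: [0.6819, 0.1038, 0.0172]
ee_rot: [1.885, 2.513, 0.001]
ft_force: [0.3, 3.9, 0.5]
gripper_width: -0.0001
```

```bash
python3 st.py
```

```text
tcp lane [[19.6  -0.01]] z 0.0172 push 3.63 lat 1.41 fz 0.47 rot [1.885 2.513 0.001] 19.5
```

Emit:
send_rows(angular=[[0, 0, 0], [0, 0, 0], [0, 0, 0], [0, 0, 0], [0, 0, 0]], slide=[[-0.0015, 0, 0], [-0.0012, 0, 0], [-0.001, 0, 0], [-0.001, 0, 0], [-0.001, 0, 0]], hand=[0, 0, 0, 0, 0])

```text
clock: 20.0
tcp_pos: [0.6834, 0.0985, 0.0172]
ee_rot: [1.884, 2.514, 0.001]
ft_force: [-0.8, 3.9, 0.6]
gripper_width: -0.0001
```

```bash
python3 st.py
```

```text
tcp lane [[25.09 -0.06]] z 0.0172 push 4.01 lat 0.33 fz 0.57 rot [1.884 2.514 0.001] 20.0
```

Emit:
send_rows(angular=[[0, 0, 0], [0, 0, 0], [0, 0, 0]], slide=[[-0.001, 0, 0], [-0.001, 0, 0], [-0.001, 0, 0]], hand=[0, 0, 0])

```text
clock: 20.3
tcp_pos: [0.6842, 0.0952, 0.0172]
ee_rot: [1.885, 2.513, -0.0]
ft_force: [-2.1, 3.2, 0.8]
gripper_width: 0.0001
```

Emit:
send_rows(angular=[[0, 0, 0], [0, 0, 0]], slide=[[-0.0008, 0, 0], [-0.0008, 0, 0]], hand=[0, 0])

```text
clock: 20.5
tcp_pos: [0.6841, 0.0942, 0.0171]
ee_rot: [-1.884, -2.513, 0.0]
ft_force: [-1.4, 4.4, 1.5]
gripper_width: 0.0001
```

```bash
python3 st.py
```

```text
tcp lane [[29.38 -0.54]] z 0.0171 push 4.63 lat -0.07 fz 1.47 rot [-1.884 -2.513  0.   ] 20.5
```

Emit:
send_rows(angular=[[0, 0, 0], [0, 0, 0]], slide=[[-0.0007, 0, 0], [-0.0007, 0, 0]], hand=[0, 0])

```text
clock: 20.7
tcp_pos: [0.6845, 0.092, 0.017]
ee_rot: [-1.885, -2.513, 0.002]
ft_force: [-1.1, 2.8, 0.7]
gripper_width: 0.0004
```

```bash
python3 st.py
```

```text
tcp lane [[31.59 -0.8 ]] z 0.017 push 3.05 lat -0.3 fz 0.73 rot [-1.885 -2.513  0.002] 20.7
```

Emit:
send_rows(angular=[[0, 0, 0]], slide=[[-0.0007, 0, 0]], hand=[0])

```text
clock: 20.8
tcp_pos: [0.6848, 0.0912, 0.017]
ee_rot: [-1.885, -2.513, 0.002]
ft_force: [-1.5, 2.4, -0.3]
gripper_width: -0.0002
```

```bash
python3 st.py
```

```text
tcp lane [[32.49 -0.74]] z 0.017 push 2.69 lat -0.8 fz -0.27 rot [-1.885 -2.513  0.002] 20.8
```

Emit:
send_rows(angular=[[0, 0, 0]], slide=[[-0.0007, 0, 0]], hand=[0])

```text
clock: 20.9
tcp_pos: [0.685, 0.0905, 0.017]
ee_rot: [-1.885, -2.513, 0.002]
ft_force: [-2.1, 2.3, 0.1]
gripper_width: 0.0004
```

```bash
python3 st.py
```

```text
tcp lane [[33.22 -0.74]] z 0.017 push 2.76 lat -1.33 fz 0.08 rot [-1.885 -2.513  0.002] 20.9
```

Emit:
send_rows(angular=[[0, 0, 0]], slide=[[-0.0007, 0, 0]], hand=[0])

```text
clock: 21.0
tcp_pos: [0.6852, 0.0899, 0.017]
ee_rot: [-1.885, -2.513, 0.001]
ft_force: [-2.2, 2.4, 1.0]
gripper_width: -0.0003
```

```bash
python3 st.py
```

```text
tcp lane [[33.82 -0.68]] z 0.017 push 2.9 lat -1.47 fz 1.02 rot [-1.885 -2.513  0.001] 21.0
```

Emit:
send_rows(angular=[[0, 0, 0]], slide=[[-0.0007, 0, 0]], hand=[0])

```text
clock: 21.1
tcp_pos: [0.6854, 0.0893, 0.017]
ee_rot: [-1.885, -2.513, 0.001]
ft_force: [-2.4, 2.2, 0.9]
gripper_width: -0.0002
```

Emit:
send_rows(angular=[[0, 0, 0]], slide=[[-0.0007, 0, 0]], hand=[0])

```text
clock: 21.2
tcp_pos: [0.6856, 0.0887, 0.017]
ee_rot: [-1.885, -2.513, 0.001]
ft_force: [-1.7, 1.7, 1.0]
gripper_width: -0.0005
```

```bash
python3 st.py
```

```text
tcp lane [[35.09 -0.66]] z 0.017 push 2.09 lat -1.12 fz 1.05 rot [-1.885 -2.513  0.001] 21.2
```

Emit:
send_rows(angular=[[0, 0, 0]], slide=[[-0.0007, 0, 0]], hand=[0])

```text
clock: 21.3
tcp_pos: [0.6859, 0.0881, 0.017]
ee_rot: [-1.885, -2.513, 0.001]
ft_force: [-2.3, 1.9, -0.5]
gripper_width: 0.0003
```

Emit:
send_rows(angular=[[0, 0, 0]], slide=[[-0.0007, 0, 0]], hand=[0])

```text
clock: 21.4
tcp_pos: [0.6861, 0.0875, 0.017]
ee_rot: [-1.885, -2.513, 0.001]
ft_force: [-2.4, 2.0, 0.2]
gripper_width: 0.0002
```

Emit:
send_rows(angular=[[0, 0, 0]], slide=[[-0.0007, 0, 0]], hand=[0])

```text
clock: 21.5
tcp_pos: [0.6864, 0.0868, 0.017]
ee_rot: [-1.885, -2.513, 0.001]
ft_force: [-2.0, 1.5, -0.5]
gripper_width: -0.0004
```

Emit:
send_rows(angular=[[0, 0, 0]], slide=[[-0.0007, 0, 0]], hand=[0])

```text
clock: 21.6
tcp_pos: [0.6865, 0.0865, 0.0171]
ee_rot: [-1.884, -2.513, 0.0]
ft_force: [-1.8, 3.1, -0.3]
gripper_width: 0.0001
```

Emit:
send_rows(angular=[[0, 0, 0]], slide=[[-0.0004, 0, 0]], hand=[0])

```text
clock: 21.7
tcp_pos: [0.6865, 0.0865, 0.017]
ee_rot: [-1.884, -2.513, -0.0]
ft_force: [-2.4, 3.2, -0.9]
gripper_width: -0.0003
```

```bash
python3 st.py
```

```text
tcp lane [[37.46 -0.36]] z 0.017 push 3.7 lat -1.37 fz -0.86 rot [-1.884 -2.513 -0.   ] 21.7
```

Emit:
send_rows(angular=[[0, 0, 0]], slide=[[-0.0004, 0, 0]], hand=[0])

```text
clock: 21.8
tcp_pos: [0.6866, 0.0864, 0.0171]
ee_rot: [-1.884, -2.513, -0.001]
ft_force: [-3.8, 4.5, -1.0]
gripper_width: 0.0
```

```bash
python3 st.py
```

```text
tcp lane [[37.59 -0.32]] z 0.0171 push 5.41 lat -2.33 fz -0.99 rot [-1.884 -2.513 -0.001] 21.8
```

Emit:
send_rows(angular=[[0, 0, 0]], slide=[[-0.0004, 0, 0]], hand=[0])

```text
clock: 21.9
tcp_pos: [0.6866, 0.0863, 0.0171]
ee_rot: [-1.883, -2.513, -0.001]
ft_force: [-2.8, 5.9, -0.2]
gripper_width: -0.0
```

Emit:
send_rows(angular=[[0, 0, 0]], slide=[[-0.0004, 0, 0]], hand=[0])

```text
clock: 22.0
tcp_pos: [0.6867, 0.0863, 0.0171]
ee_rot: [-1.883, -2.513, -0.001]
ft_force: [-4.6, 6.1, -0.6]
gripper_width: 0.0001
```

```bash
python3 st.py
```

```text
tcp lane [[37.7  -0.32]] z 0.0171 push 7.14 lat -2.67 fz -0.64 rot [-1.883 -2.513 -0.001] 22.0
```

Emit:
send_rows(angular=[[0, 0, 0]], slide=[[-0.0004, 0, 0]], hand=[0])

```text
clock: 22.1
tcp_pos: [0.6867, 0.0862, 0.0171]
ee_rot: [-1.882, -2.513, -0.002]
ft_force: [-4.4, 5.8, -0.4]
gripper_width: -0.0
```

Emit:
send_rows(angular=[[0, 0, 0]], slide=[[-0.0004, 0, 0]], hand=[0])

```text
clock: 22.2
tcp_pos: [0.6867, 0.0861, 0.0171]
ee_rot: [-1.882, -2.513, -0.002]
ft_force: [-5.1, 7.2, -0.5]
gripper_width: 0.0
```

```bash
python3 st.py
```

```text
tcp lane [[37.9  -0.29]] z 0.0171 push 8.38 lat -2.89 fz -0.5 rot [-1.882 -2.513 -0.002] 22.2
```

Emit:
send_rows(angular=[[0, 0, 0]], slide=[[-0.0004, 0, 0]], hand=[0])

```text
clock: 22.3
tcp_pos: [0.6868, 0.0861, 0.0171]
ee_rot: [-1.882, -2.513, -0.002]
ft_force: [-5.5, 7.5, 0.1]
gripper_width: 0.0
```

Emit:
send_rows(angular=[[0, 0, 0]], slide=[[-0.0004, 0, 0]], hand=[0])

```text
clock: 22.4
tcp_pos: [0.6868, 0.086, 0.0172]
ee_rot: [-1.881, -2.513, -0.003]
ft_force: [-5.1, 8.9, 0.9]
gripper_width: 0.0001
```

```bash
python3 st.py
```

```text
tcp lane [[38.03 -0.25]] z 0.0172 push 9.97 lat -2.43 fz 0.88 rot [-1.881 -2.513 -0.003] 22.4
```

Emit:
send_rows(angular=[[0, 0, 0]], slide=[[-0.0004, 0, 0]], hand=[0])

```text
clock: 22.5
tcp_pos: [0.6869, 0.0859, 0.0172]
ee_rot: [-1.881, -2.513, -0.003]
ft_force: [-6.1, 9.4, -0.1]
gripper_width: -0.0002
```

Emit:
send_rows(angular=[[0, 0, 0]], slide=[[-0.0002, 0, 0]], hand=[0])

```text
clock: 22.6
tcp_pos: [0.6869, 0.0859, 0.0172]
ee_rot: [-1.881, -2.513, -0.003]
ft_force: [-5.2, 9.2, -0.2]
gripper_width: 0.0002
```

```bash
python3 st.py
```

```text
tcp lane [[38.13 -0.21]] z 0.0172 push 10.32 lat -2.35 fz -0.22 rot [-1.881 -2.513 -0.003] 22.6
```

Emit:
send_rows(angular=[[0, 0, 0]], slide=[[0, 0, 0]], hand=[0])

```text
clock: 22.7
tcp_pos: [0.6868, 0.0859, 0.0171]
ee_rot: [-1.881, -2.513, -0.003]
ft_force: [-4.7, 9.1, -0.1]
gripper_width: 0.0003
```

```bash
python3 st.py
```

```text
tcp lane [[38.13 -0.25]] z 0.0171 push 10.03 lat -1.97 fz -0.1 rot [-1.881 -2.513 -0.003] 22.7
```

Emit:
send_rows(angular=[[0, 0, 0]], slide=[[-0.0004, 0, 0]], hand=[0])

```text
clock: 22.8
tcp_pos: [0.6869, 0.0858, 0.0172]
ee_rot: [-1.88, -2.513, -0.004]
ft_force: [-6.2, 9.8, 0.1]
gripper_width: -0.0002
```

Emit:
send_rows(angular=[[0, 0, 0], [0, 0, 0]], slide=[[-0.0002, 0, 0], [0, 0, 0]], hand=[0, 0])

```text
clock: 23.0
tcp_pos: [0.6869, 0.0858, 0.0172]
ee_rot: [-1.88, -2.513, -0.004]
ft_force: [-5.4, 10.3, 0.7]
gripper_width: -0.0
```

```bash
python3 st.py
```

```text
tcp lane [[38.23 -0.19]] z 0.0172 push 11.41 lat -2.24 fz 0.68 rot [-1.88  -2.513 -0.004] 23.0
```

Emit:
send_rows(angular=[[0, 0, 0], [0, 0, 0], [0, 0, 0], [0, 0, 0], [0, 0, 0], [0, 0, 0]], slide=[[0.001, 0, 0], [0.0015, 0, 0], [0.0015, 0, 0], [0.0015, 0, 0], [0.001, 0, 0], [0, 0, 0]], hand=[0, 0, 0, 0, 0, 0])

```text
clock: 23.6
tcp_pos: [0.6862, 0.087, 0.0171]
ee_rot: [1.885, 2.512, -0.002]
ft_force: [-2.2, -2.7, -0.5]
gripper_width: 0.0
```

```bash
python3 st.py
```

```text
tcp lane [[36.88 -0.51]] z 0.0171 push -1.94 lat -2.88 fz -0.54 rot [ 1.885  2.512 -0.002] 23.6
```

Emit:
send_rows(angular=[[0, 0, 0], [0, 0, 0], [0, 0, 0], [0, 0, 0], [0, 0, 0]], slide=[[0, 0, -0.003], [0, 0, -0.005], [0, 0, -0.006], [0, 0, -0.008], [0, 0, 0]], hand=[0, 0, 0, 0, 0])

```text
clock: 24.1
tcp_pos: [0.6876, 0.089, 0.0411]
ee_rot: [1.883, 2.512, 0.005]
ft_force: [0.6, 0.5, -0.3]
gripper_width: -0.0001
```

```bash
python3 st.py
```

```text
tcp lane [[35.34  1.33]] z 0.0411 push 0.34 lat 0.75 fz -0.29 rot [1.883 2.512 0.005] 24.1
```

Emit:
send_rows(angular=[[0, 0, 0], [0, 0, 0], [0, 0, 0], [0, 0, 0], [0, 0, 0], [0, 0, 0], [0, 0, 0], [0, 0, 0]], slide=[[0, 0, -0.02], [0, 0, -0.03], [0, 0, -0.03], [0, 0, -0.03], [0, 0, -0.02], [0, 0, 0], [0, 0, 0], [0, 0, 0]], hand=[0, 0, 0, 0, 0, 0.02, 0.03, 0.03])

```text
clock: 24.9
tcp_pos: [0.6856, 0.0882, 0.1682]
ee_rot: [-1.884, -2.513, 0.002]
ft_force: [-0.2, 0.1, 0.6]
gripper_width: 0.0302
```

```bash
python3 st.py; python3 look.py w13; python3 lk.py t3
```

```text
tcp lane [[35.56 -0.76]] z 0.1682 push 0.13 lat -0.14 fz 0.64 rot [-1.884 -2.513  0.002] 24.9
tcp lane [[35.5573 -0.7553]] z 0.1681838320166777 yaw err -0.016788459957437198 tilt [-0.0012 -0.0004 -1.    ] w 0.030244227744321228 f [-0.166   0.0861  0.6353] 24.9
```

View pics/w13.png

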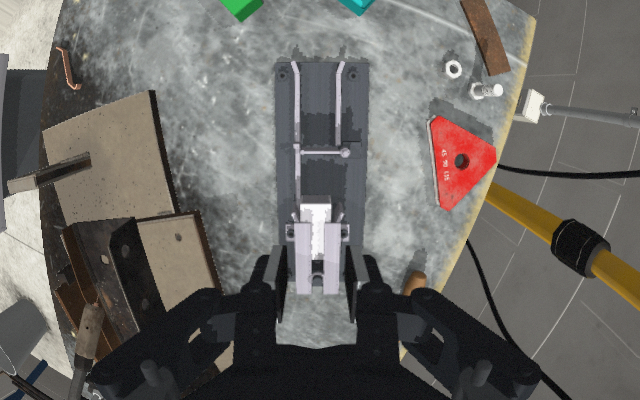

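View pics/t3.png

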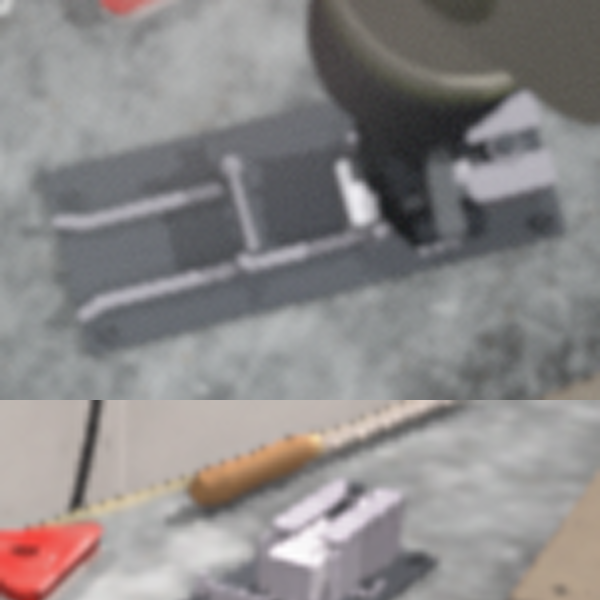

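```bash
python3 - <<'E'
from fitlane import *
q=pickle.load(open("lane.pkl","rb"));w,st=pickle.load(open("w13.pkl","rb"))
im=cv2.imread("pics/w13.png");cv2.imwrite("pics/w13z.png",cv2.resize(im[130:250,265:385],None,fx=5,fy=5,interpolation=cv2.INTER_CUBIC))
for r in (202,203,204,205,206): print(r,w2lane(q,at(w,[316,r],.035,True)))
E
```

```text
202 [[46.8659 -1.3826]]
203 [[47.8529 -1.381 ]]
204 [[48.8421 -1.3795]]
205 [[49.8334 -1.3779]]
206 [[50.8268 -1.3763]]
```

View pics/w13z.png

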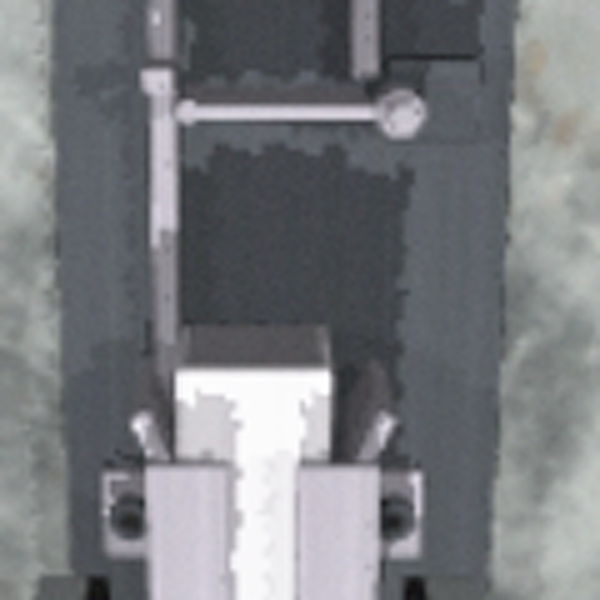

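```bash
python3 -c "
from station import *
print(sign_off(),get_state()['clock'])"
```

```text
the job is handed in; nothing more can be done
the job is handed in; nothing more can be done
```

The slug is home against the end stop with the gate shut behind it, and the job is handed in at about 25 s of the 64 s allowed.

I gripped the white-grey aluminium slug across its width and set it down between the entry rails in front of the shut gate. With the fingers shut I pushed it through the gate (6 N at the readings I took) and found the stop by feel. Contact put its trailing end at about lane x = 48.5 mm. I drew back about 1.5 mm and lifted the tool straight up to let the gate shut.

**Press force:** the wrist showed 11.4 N at the end, the highest push reading I took. About 2.2 N of that was rubbing, so I estimate 9 N on the stop itself, which was not measured directly.

**Last checks:**
- The wrist and top pictures both show the gate shut across the lane.
- The wrist picture puts the slug's trailing end at about x = 48.8 mm, which agrees with the feel.
- The tool stood at 0.168 m with nothing but noise on the force reading.

**What did not go smoothly:**
- One sideways reading before setting down was taken while the arm was still swaying. The slug went about 2.3 mm off centre; I let the arm settle, re-centred and then lowered.
- Setting down pressed the slug on the lane floor with up to 18 N before I eased off.
- The gate dragged on the fingers with about 2 to 3 N as I drew back, and it was free once they were lifted.

I never reached for the tube, nozzle or look-alikes, but I took no final picture comparing their positions.

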